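Load slide carriers from the warmer into the scanner bed

TASK

Swing the scanner bed's hold-down bar upright, then move every slide carrier from the warmer to a bay of its own on the bed (any bay): the carriers are too thin to pick up where they lie, so slide each one out over the warmer's open front edge, take it by the overhanging end and lay it flat, its length running front to back and its near end overhanging the bed's front. Push every carrier fully home, its far end against the back stop and its left side (seen from the robot) against the side stop of its bay, and only when all are home swing the bar right down over them. Leave the dish, the bottle and the mouse where they are.

Things in the scene. Friction and masses are not known exactly. Their poses are not given: they have to be found in the camera images.
- carrier0_center (a point): slide carrier: thin flat rectangular aluminium plate 200 x 50 x 3 mm, two glass squares let in flush, and a black rubber pad 60 x 40 mm, 1 mm thick, on the middle of its top; about 80 g. A fingertip pressed on the pad drags it along (pad friction 1.4, plate on metal 0.6). Too thin to grip lying flat. Point: its centre, half-way up; x along its 200 mm length, y across its 50 mm width, z up. May be absent. All carriers are alike and either end may lead
- carrier1_center (a point): slide carrier: thin flat rectangular aluminium plate 200 x 50 x 3 mm, two glass squares let in flush, and a black rubber pad 60 x 40 mm, 1 mm thick, on the middle of its top; about 80 g. A fingertip pressed on the pad drags it along (pad friction 1.4, plate on metal 0.6). Too thin to grip lying flat. Point: its centre, half-way up; x along its 200 mm length, y across its 50 mm width, z up. May be absent. All carriers are alike and either end may lead
- carrier2_center (a point): slide carrier: thin flat rectangular aluminium plate 200 x 50 x 3 mm, two glass squares let in flush, and a black rubber pad 60 x 40 mm, 1 mm thick, on the middle of its top; about 80 g. A fingertip pressed on the pad drags it along (pad friction 1.4, plate on metal 0.6). Too thin to grip lying flat. Point: its centre, half-way up; x along its 200 mm length, y across its 50 mm width, z up. May be absent. All carriers are alike and either end may lead
- carrier3_center (a point): slide carrier: thin flat rectangular aluminium plate 200 x 50 x 3 mm, two glass squares let in flush, and a black rubber pad 60 x 40 mm, 1 mm thick, on the middle of its top; about 80 g. A fingertip pressed on the pad drags it along (pad friction 1.4, plate on metal 0.6). Too thin to grip lying flat. Point: its centre, half-way up; x along its 200 mm length, y across its 50 mm width, z up. May be absent. All carriers are alike and either end may lead
- bay0 (a point): leftmost bay (seen from the robot) of the bed: where the centre of a carrier lies when fully home; x away from the robot, y left, z up. Its far end then touches the back stop (100 mm along +x), its left edge the side stop (25 mm along +y, running from x = -54 to +100 mm), with 25 mm free to its right. Bed front edge at x = -72 mm: a carrier that is home overhangs it by 28 mm, over open air
- bay1 (a point): second bay from the left (seen from the robot) of the bed: where the centre of a carrier lies when fully home; x away from the robot, y left, z up. Its far end then touches the back stop (100 mm along +x), its left edge the side stop (25 mm along +y, running from x = -54 to +100 mm), with 25 mm free to its right. Bed front edge at x = -72 mm: a carrier that is home overhangs it by 28 mm, over open air
- bay2 (a point): third bay from the left (seen from the robot) of the bed: where the centre of a carrier lies when fully home; x away from the robot, y left, z up. Its far end then touches the back stop (100 mm along +x), its left edge the side stop (25 mm along +y, running from x = -54 to +100 mm), with 25 mm free to its right. Bed front edge at x = -72 mm: a carrier that is home overhangs it by 28 mm, over open air
- bay3 (a point): rightmost bay (seen from the robot) of the bed: where the centre of a carrier lies when fully home; x away from the robot, y left, z up. Its far end then touches the back stop (100 mm along +x), its left edge the side stop (25 mm along +y, running from x = -54 to +100 mm), with 25 mm free to its right. Bed front edge at x = -72 mm: a carrier that is home overhangs it by 28 mm, over open air
- bed: scanner loading bed, fixed: cream box 195 (x, depth) x 340 (y) x 50 mm high; on its grey top four bays side by side, 82 mm apart, with aluminium back and side stops 8 mm high. Origin: centre of its underside; x away from the robot, y left
- warmer: slide warmer, fixed: white box 260 (x, depth) x 300 (y) x 50 mm high with a flat dark top on which the carriers lie; 8 mm high rims along the back and both sides, none at the front. Origin: centre of its underside; x away from the robot, y left. It and the bed may swap sides
- warmer_edge (a point): middle of the warmer's open front top edge (the edge towards the robot), at the height of its top; x away from the robot, y along the edge
- clamp (a joint): angle of the hold-down bar, a round steel rod 12 mm thick, 325 mm long, on two arms hinged along y at the back of the bed: 0 = right down over the carriers (pads 2 mm above them), 1.57 straight up, 1.9 leaning back. Hinge axis in the bed's frame: x = 90, z = 64 mm; the bar lies 55 mm from it. Stiff: it stays where left, about 4 N at the bar moves it
- clamp_bar (a point): middle of the hold-down bar's rod (moves with it), on the rod's centre line; y along the rod, which can be pinched from above and turns between the fingers. It hangs 14 mm above the bed's top when down. Along y, the rod is clear of stops and pads, with 8 mm below it, from 5 to 40 mm left of this point
- dish: bystander: glass dish, 90 mm across, 16 mm high; origin under its centre
- oil: bystander: amber bottle, 48 mm across, 100 mm high; origin under its centre
- mouse: bystander: grey computer mouse, 105 x 60 mm, 34 mm high; origin under its centre
There are look-alikes about, which are no part of the job. Leave any green look-alike of the part that bears carrier0_center alone.

How it is judged:
By the outcome, as a careful person would: the job done as asked, in the order asked, and still so for the second after the job is handed in, with the robot touching nothing.
Of carrier0, carrier1, carrier2, carrier3 only 3 to 4 are there at a start; the rules pass over those that are not, and their reading is None.
At some moment in a run one of carrier0, carrier1, carrier2, carrier3 may be knocked a few centimetres aside while the robot is not near it.
It also fails if it takes over 210 s, if anything falls off the work surface, if the arm or the gripper's body presses on something with over 40 N, if the wrist force passes 120 N, or if a joint passes its speed limit or range.

ROBOT

A 6-joint arm with a two-finger parallel gripper is mounted at the origin on the work surface. World frame = base frame: x ahead of the robot, y to its left, z up, the work surface at z = 0. Lengths are in m, angles in rad, forces in N, time in s.
With the tool pointing down it reaches from about 0.325 to 0.875 m from the base axis. Payload 4.4 kg.
Tool frame: the origin (TCP) lies midway between the tips of the shut fingers; the grasp point (between the pads) lies 19 mm behind it; z points along the fingers, y is the line along which they close (so a half turn about z gives the same grasp; the last joint's range is limited). The gripper opens to 85 mm and grips with 20 to 120 N. Pads are 22 mm wide; open, the fingers measure 114 mm over their backs; the gripper's body (76 mm by 85 mm) begins 54 mm behind the grasp point. The pads swing forward as they close: fully open they stand 13 mm farther back than shut.
Start: joints at [1.151, 0.207, 1.542, -0, 1.393, -0.15], TCP at [0.153, 0.554, 0.231] pointing down, gripper open.
Joint ranges: [-2.73, 2.73], [-0.86, 2.22], [0.23, 2.46], [-1.11, 4.25], [0.08, 2.63], [-2.82, 2.82]. Speed limits (rad/s): [2.79, 2.79, 3.14, 3.14, 3.14, 3.14].

INTERFACE

Orientations are given as a unit quaternion [x, y, z, w].
In Python, from rig import status, cams, order gives the robot as it stands.
- The arm moves only by the tool step_arm, never from a script. Its argument "plan" is a list that holds one entry, the list of rows, each a list of 6 numbers: the shift along the tool's x, y, z each as a share of 150 mm, from -1 to 1, then the turn, a rotation vector about the tool's x, y, z each as a share of 180 degrees, from -1 to 1. A call has 1 to 12 rows; each row is the pose to reach, as a shift and turn from the pose commanded when the call began, along the tool's axes at that moment, turning the shorter way round; what a row does not reach only later rows make up. A row lasts 1/8 s, in which the tool goes at most 62.5 mm and 10.7 degrees, less where a joint would pass 70% of its speed; a pose out of reach is approached as far as the arm can. A call with a number of a shift or a turn outside -1 to 1 is refused whole. A call with a gripper value outside its range is refused whole. "fingers" is the opening, from 0 (shut) to 1 (fully open), set as the call begins (left out, the last holds). The fingers move at their own pace and stop on an object; "newtons" is the grip in N (left out, the last holds). Time passes only in rows, so rows that repeat a pose let the fingers close. It gives the time, the measured TCP pose, the force, the opening and the grip force at its end, in the units of the state.
- status.get_obs(): the state, without advancing time (a new reading comes with each control period).
- cams.camera(name): name is "scene" or "top" or "wrist"; returns a dict with "pixels" (400x640x3 uint8, blue, green, red), "fx", "fy", "cx", "cy" (pixels), "extrinsics" (4x4, takes a point from camera to world coordinates). Camera axes: x right, y down, z forward; pixel columns grow to the right and rows downward; lengths in m; the calibration is good to about 2 mm. The wrist camera is an equidistant fisheye: a pixel r from the principal point sees the ray r / f radians off the axis. A picture is of the moment at which its call begins. There is no depth.
- order.close_job(): hands the job in; it is judged then, once.
The state is a dict: "t": time; "joints": joint angles; "qd": joint speeds; "joint_torque": joint torques, N m; "tcp_pos": TCP position; "ee_rot": TCP orientation; "ft_force": force on the tool from outside, world axes, zero at the start; "torque": the same for the moment, N m; "opening": finger opening in m; "grasp_force": force on a finger pad.
Only numpy, scipy, OpenCV 4.12 (cv2) and the standard library are available. Lean on these libraries where they do the work, as an engineer would, in place of code of your own. Each camera call takes 0.05 s, during which the arm holds its last target. There are 200 camera calls.

## Working session

There is one attempt and no reset: what is moved stays moved. The work goes in short steps, Python scripts to look and compute and a tool call to move; the robot and the scene stay as the last step left them, time stands still between calls to the robot, and variables do not carry over. Pictures are saved under pics/ and viewed, at most 14 in all, crops included, and the job is handed in when it is done.

Besides the shell and the picture viewer there is one more tool, called as name(argument=value, ...) on one line, values as JSON. step_arm: Moves the arm, as the interface text tells. Shift numbers are shares of 150 mm and turn numbers shares of 180 degrees, none past 1 either way. Its arguments: {"type":"object","properties":{"plan":{"type":"array"},"fingers":{"type":"number"},"newtons":{"type":"number"}},"required":["plan"]}

```bash
mkdir -p pics; ls; python3 - <<'E'
from rig import status,cams
import cv2,numpy as np
o=status.get_obs();print({k:np.round(v,3).tolist() for k,v in o.items()})
for n in("scene","top"):
    c=cams.camera(n);cv2.imwrite(f"pics/{n}0.png",c["pixels"]);print(n,c["fx"],c["fy"],c["cx"],c["cy"],np.round(c["extrinsics"],4).tolist())
E
```

```text
pics
{'t': 0.0, 'joints': [1.152, 0.207, 1.543, -0.0, 1.394, -0.151], 'qd': [-0.002, -0.001, 0.001, -0.002, -0.001, 0.001], 'joint_torque': [-0.0, -38.306, -29.159, -0.0, 0.011, 0.0], 'tcp_pos': [0.152, 0.554, 0.23], 'ee_rot': [0.134, 0.991, -0.001, -0.0], 'ft_force': [-0.47, 0.439, -0.284], 'torque': [0.009, 0.005, -0.041], 'grasp_force': 0.0, 'opening': 0.085}
scene 407.7384763940264 407.7384763940264 315.13154035854944 200.71498828062823 [[0.5243, 0.6724, -0.5226, 1.1159], [0.8515, -0.4136, 0.3222, -0.3863], [0.0005, -0.6139, -0.7894, 0.9569], [0.0, 0.0, 0.0, 1.0]]
top 461.956075999312 461.956075999312 322.8982916453954 193.2445100159585 [[0.0146, -0.9864, 0.1636, 0.2847], [-0.9999, -0.014, 0.005, -0.0011], [-0.0026, -0.1637, -0.9865, 1.5164], [0.0, 0.0, 0.0, 1.0]]
```

View pics/top0.png

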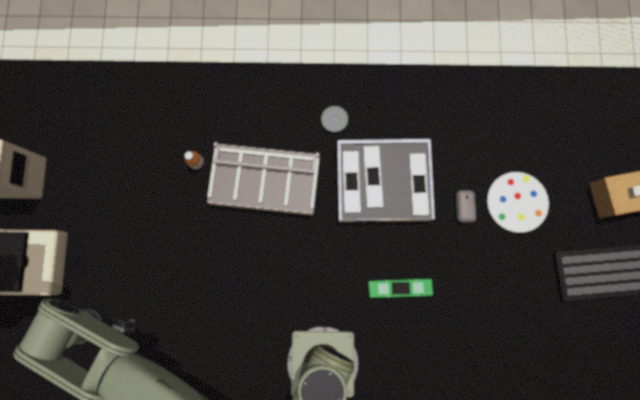

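View pics/scene0.png

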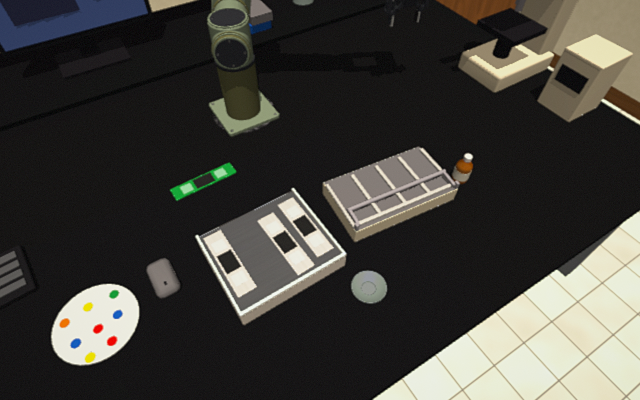

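The scene picture shows the three carriers on the warmer (scene ~(230,260), (285,240), (308,222)), the bed at (390,190) with its bar down near the back, and the green look-alike at (203,181). The top picture shows pads at (352,181), (373,176), (419,184), the bed centred at (263,180), the bottle at (194,159), the dish at (335,119) and the mouse at (466,206).

```bash
cat > h.py <<'E'
from rig import status,cams
import cv2,numpy as np
from scipy.spatial.transform import Rotation as R
def ray(c,uv):
    uv=np.atleast_2d(uv).astype(float);d=(uv-[c["cx"],c["cy"]])/[c["fx"],c["fy"]]
    return np.c_[d,np.ones(len(d))]
def rayw(c,uv):
    uv=np.atleast_2d(uv).astype(float);d=(uv-[c["cx"],c["cy"]])
    r=np.hypot(*d.T);th=r/c["fx"];s=np.where(r>1e-6,np.sin(th)/np.maximum(r,1e-6),0)
    return np.c_[d*s[:,None],np.cos(th)]
def cast(c,uv,z,wrist=False):
    E=c["extrinsics"];d=(rayw if wrist else ray)(c,uv)@E[:3,:3].T;o=E[:3,3]
    return o+d*((z-o[2])/d[:,2])[:,None]
def proj(c,P,wrist=False):
    E=c["extrinsics"];p=(np.atleast_2d(P)-E[:3,3])@E[:3,:3]
    if wrist:
        r=np.hypot(p[:,0],p[:,1]);th=np.arctan2(r,p[:,2]);return p[:,:2]/np.maximum(r,1e-9)[:,None]*th[:,None]*c["fx"]+[c["cx"],c["cy"]]
    return p[:,:2]/p[:,2:]*[c["fx"],c["fy"]]+[c["cx"],c["cy"]]
def carriers(c):
    "white plates (closed over pads) seen by top cam: centre, long-axis angle"
    g=c["pixels"].astype(int);m=((g.min(2)>175)*255).astype(np.uint8)
    m[:90]=0;m[240:]=0;m[:,:200]=0;m[:,445:]=0
    m=cv2.morphologyEx(m,cv2.MORPH_OPEN,np.ones((7,7)));m=cv2.morphologyEx(m,cv2.MORPH_CLOSE,np.ones((25,3)))
    out=[]
    for k in cv2.findContours(m,0,2)[0]:
        if cv2.contourArea(k)<300: continue
        P=cast(c,k[:,0],.053)[:,:2].astype(np.float32);(x,y),(w,h),a=cv2.minAreaRect(P)
        if w<h:a+=90
        a=(a+90)%180-90
        out.append([x,y,max(w,h),min(w,h),a])
    return np.array(out)
E
python3 - <<'E'
from h import *
c=cams.camera("top")
np.set_printoptions(suppress=True,precision=4)
print(carriers(c))
i=c["pixels"][90:240,190:450];cv2.imwrite("pics/crop.png",cv2.resize(i,None,fx=3,fy=3,interpolation=cv2.INTER_CUBIC))
s=cams.camera("scene")["pixels"][130:330,180:480];cv2.imwrite("pics/crops.png",cv2.resize(s,None,fx=2.6,fy=2.6,interpolation=cv2.INTER_CUBIC))
E
```

```text
[[ 0.5631 -0.3024  0.1976  0.051   2.3225]
 [ 0.5697 -0.0836  0.1976  0.0501  1.5912]
 [ 0.5869 -0.1543  0.1992  0.0511  3.6052]]
```

View pics/crop.png

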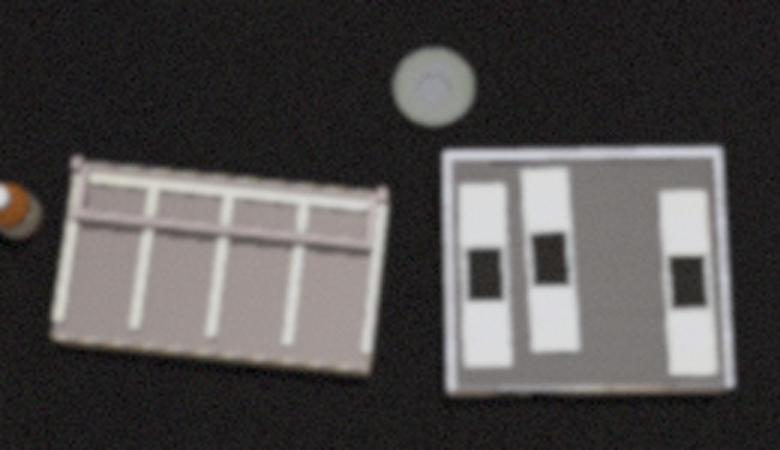

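View pics/crops.png

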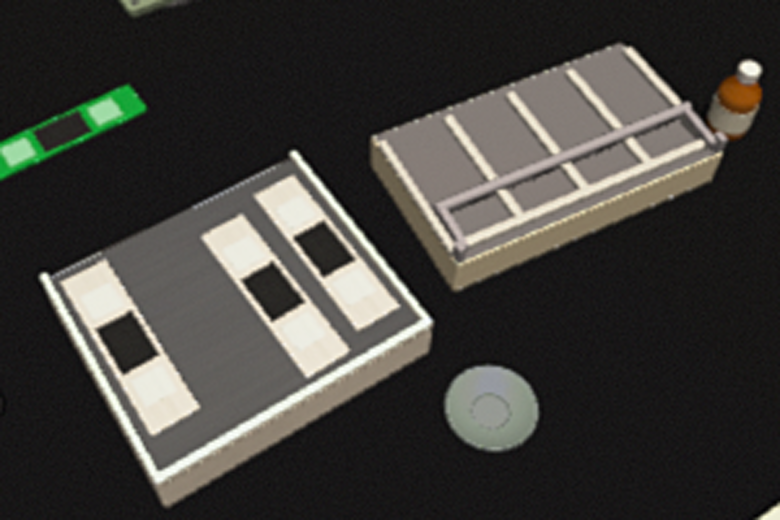

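The crops show the bed as a comb of five white strips under a back stop, with the bar lying across it at crop rows ~215–240, and nothing in the bays. The three carriers lie nearly straight on the warmer, with the rims at the back and both sides.

```bash
cat > bed.py <<'E'
from h import *
np.set_printoptions(suppress=True,precision=4)
c=cams.camera("top");big=4
g=cv2.resize(c["pixels"],None,fx=big,fy=big,interpolation=cv2.INTER_CUBIC).min(2).astype(float)
def full(x,y): return np.array([190+x/3,90+y/3])
L=[((72,215),(58,318)),((149,250),(136,325)),((222,255),(211,333)),((300,260),(289,340)),((379,250),(367,345))]
lines=[]
for a,b in L:
    P=[]
    for t in np.linspace(.1,.9,12):
        p=full(*(np.array(a)*(1-t)+np.array(b)*t))*big+1.5
        y=int(round(p[1]));xs=np.arange(int(p[0])-14,int(p[0])+15);w=g[y,xs];w=np.clip(w-np.percentile(w,60),0,None)
        P.append([((xs*w).sum()/w.sum()-1.5)/big,(y-1.5)/big])
    W=cast(c,P,.058)[:,:2];k=np.polyfit(W[:,0],W[:,1],1);lines.append(k);print(k,np.abs(np.polyval(k,W[:,0])-W[:,1]).max())
k=np.array(lines);print("yaw",np.degrees(np.arctan(k[:,0])),np.diff(k[:,1]+.55*k[:,0])*np.cos(np.arctan(k[:,0].mean())))
for n,p,z in[("FL",(52,340),.05),("FR",(372,373),.05),("FRonstrip",(365,352),.058),("s0end",(57,322),.058),("s1end",(135,328),.058),("s2end",(210,336),.058),("s3end",(288,344),.058),("barL",(75,213),.064),("barR",(368,242),.064),("backR",(380,207),.058),("backL",(88,180),.058),("WFL",(447,393),.05),("WFR",(735,388),.05),("WBL",(443,148),.058),("WBR",(722,147),.058)]:
    print(n,cast(c,full(*p),z)[0])
E
python3 bed.py
```

```text
[-0.0894  0.4158] 0.00033255365653461766
[-0.091   0.3351] 0.0003568092092291475
[-0.0883  0.2513] 0.00025051005912041235
[-0.0841  0.1666] 0.0003731538932532641
[-0.0927  0.0875] 0.00047521135648429663
yaw [-5.1077 -5.1976 -5.0448 -4.8052 -5.2943] [-0.0813 -0.082  -0.0821 -0.0834]
FL [0.4898 0.3765 0.05  ]
FR [0.4592 0.0337 0.05  ]
FRonstrip [0.4806 0.0413 0.058 ]
s0end [0.5081 0.3702 0.058 ]
s1end [0.5028 0.2868 0.058 ]
s2end [0.4954 0.2066 0.058 ]
s3end [0.488  0.1233 0.058 ]
barL [0.6261 0.3559 0.064 ]
barR [0.5986 0.0402 0.064 ]
backR [0.6387 0.0281 0.058 ]
backL [0.6643 0.3452 0.058 ]
WFL [ 0.439  -0.0463  0.05  ]
WFR [ 0.4487 -0.352   0.05  ]
WBL [ 0.7055 -0.0393  0.058 ]
WBR [ 0.7109 -0.3426  0.058 ]
```

step_arm(plan=[[[-1,-0.4,0,0,0,0.443],[-1,-0.4,0,0,0,0.443],[-1,-0.4,0,0,0,0.443],[-1,-0.4,0,0,0,0.443],[-1,-0.4,0,0,0,0.443],[-1,-0.4,0,0,0,0.443],[-1,-0.4,0,0,0,0.443],[-1,-0.4,0,0,0,0.443],[-1,-0.4,0,0,0,0.443],[-1,-0.4,0,0,0,0.443]]], fingers=0.5, newtons=30)

```text
t: 1.5
tcp_pos: [0.2814, 0.4566, 0.2312]
ee_rot: [0.738, 0.675, -0.0, 0.0]
ft_force: [0.4, 0.1, 0.6]
opening: 0.0428
grasp_force: 0.0
```

step_arm(plan=[[[-0.46,0.78,0,0,0,0],[-0.46,0.78,0,0,0,0],[-0.46,0.78,0,0,0,0],[-0.46,0.78,0,0,0,0]]])

```text
t: 2.0
tcp_pos: [0.392, 0.3771, 0.2311]
ee_rot: [0.739, 0.674, -0.0, -0.0]
ft_force: [-0.9, -0.5, 0.2]
opening: 0.043
grasp_force: 0.0
```

step_arm(plan=[[[-0.46,0.78,0,0,0,0],[-0.46,0.78,0,0,0,0],[-0.46,0.78,0,0,0,0],[-0.46,0.78,0,0,0,0]]])

```text
t: 2.5
tcp_pos: [0.5013, 0.2991, 0.231]
ee_rot: [0.738, 0.675, -0.0, -0.001]
ft_force: [0.5, 0.4, -0.2]
opening: 0.0429
grasp_force: 0.0
```

step_arm(plan=[[[-0.46,0.78,0,0,0,0],[-0.46,0.78,0,0,0,0],[-0.46,0.78,0,0,0,0],[-0.46,0.78,0,0,0,0],[-0.46,0.78,0,0,0,0],[-0.46,0.78,0,0,0,0]]])

```text
t: 3.25
tcp_pos: [0.6111, 0.2207, 0.2315]
ee_rot: [0.737, 0.676, 0.0, -0.0]
ft_force: [0.8, 0.1, 0.8]
opening: 0.0429
grasp_force: 0.0
```

```bash
cat >> h.py <<'E'
def go(P,yaw=None):
    "print shift shares (tool axes) and z-turn share to bring TCP to P, tool y at world angle yaw (deg)"
    o=status.get_obs();r=R.from_quat(o["ee_rot"]);M=r.as_matrix();p=o["tcp_pos"]
    s=r.inv().apply(np.array(P)-p)/.15;now=np.degrees(np.arctan2(M[1,1],M[0,1]))
    print("t",round(o["t"],2),"tcp",np.round(p,4),"yaw",round(now,2),"tilt",np.round(M[2],3),"F",np.round(o["ft_force"],1),"op",round(o["opening"],4),"grip",round(o["grasp_force"],1))
    if yaw is not None: t=-((yaw-now+180)%360-180)/180
    else: t=0
    print("shares",np.round(s,3),"turn",round(t,4))
E
python3 - <<'E'
from h import *
go([.6135,.2194,.12],-5.1);print(np.round(status.get_obs()["joints"],2))
c=cams.camera("wrist");cv2.imwrite("pics/w1.png",c["pixels"])
print(np.round(proj(c,[.6115,.1975,.064],True)), c["fx"],np.round(c["extrinsics"],3).tolist())
E
```

```text
t 3.25 tcp [0.6111 0.2207 0.2315] yaw -5.0 tilt [ 0. -0. -1.] F [0.8 0.1 0.8] op 0.0429 grip 0.0
shares [-0.007  0.017  0.743] turn 0.0005
[0.21 0.36 1.34 0.   1.44 0.3 ]
[[325. 199.]] 309.70691628693146 [[0.996, -0.084, -0.029, 0.618], [-0.088, -0.945, -0.314, 0.301], [-0.001, 0.316, -0.949, 0.373], [0.0, 0.0, 0.0, 1.0]]
```

View pics/w1.png

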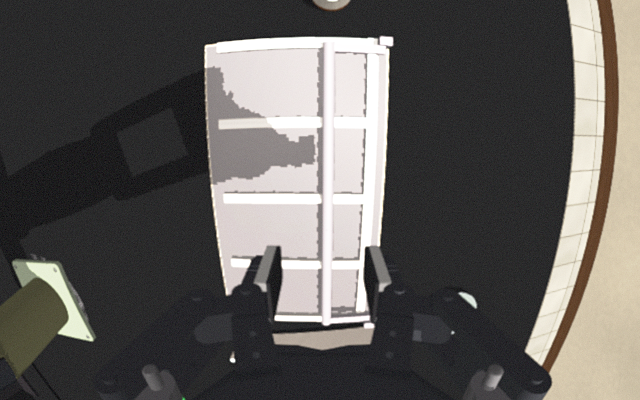

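The wrist view shows the rod running vertically at column ~327, strips at rows 45/123/198/263/317, the fingers straddling the rod, and the bed's front edge at column ~212. The middle strip (row 198) is at the bar's mid-point.

```bash
python3 - <<'E'
from h import *
c=cams.camera("wrist");g=c["pixels"]
print(cast(c,[[327.5,160],[327.5,230]],.064,True)[:, :2], "front",cast(c,[[208,123],[212,198]],.05,True)[:,:2],"stripend",cast(c,[[223,198],[219,124]],.058,True)[:,:2],"back",cast(c,[[366,198]],.058,True))
print(g[160,310:345].min(1),g[198,205:230].min(1))
go([.613,.2194,.052],-5.1)
E
```

```text
[[0.61790625 0.23842595]
 [0.6114331  0.16110763]] front [[0.49272319 0.29010826]
 [0.4823279  0.2049787 ]] stripend [[0.49890638 0.20616274]
 [0.5081115  0.28750363]] back [[0.65588146 0.19219774 0.058     ]]
[130 131 131 146 198 224 200 145 129 130 131 130 156 203 232 242 248 253
 254 253 251 245 234 213 206 225 229 228 228 228 229 228 230 230 230] [ 49  44  38  47  29  38 125 237 240 218 206 207 209 212 210 208 208 216
 243 255 255 255 255 255 255]
t 3.35 tcp [0.6116 0.2201 0.2315] yaw -5.05 tilt [ 0.  0. -1.] F [ 0.4 -0.6  0.5] op 0.0428 grip 0.0
shares [-0.004  0.01   1.197] turn 0.0003
```

step_arm(plan=[[[0,0.032,0.6,0,0,0],[0,0.032,0.6,0,0,0],[0,0.032,0.6,0,0,0],[0,0.032,0.9,0,0,0],[0,0.032,0.9,0,0,0],[0,0.032,0.9,0,0,0]]])

```text
t: 4.1
tcp_pos: [0.6186, 0.2191, 0.0987]
ee_rot: [0.738, 0.675, 0.001, 0.001]
ft_force: [-0.1, -0.4, -0.1]
opening: 0.0427
grasp_force: 0.0
```

step_arm(plan=[[[0,0,0.29,0,0,0],[0,0,0.29,0,0,0],[0,0,0.29,0,0,0]]])

```text
t: 4.47
tcp_pos: [0.6187, 0.219, 0.0552]
ee_rot: [0.738, 0.675, 0.001, 0.001]
ft_force: [-0.1, -0.8, -0.3]
opening: 0.0426
grasp_force: 0.0
```

step_arm(plan=[[[0,0,0,0,0,0],[0,0,0,0,0,0],[0,0,0,0,0,0],[0,0,0,0,0,0],[0,0,0,0,0,0]]], fingers=0, newtons=25)

```text
t: 5.1
tcp_pos: [0.6164, 0.2192, 0.0534]
ee_rot: [0.738, 0.675, -0.0, -0.001]
ft_force: [-4.9, 0.7, 4.0]
opening: 0.0105
grasp_force: 25.3
```

step_arm(plan=[[[0,0.0047,-0.0584,0,0,0],[0,0.0186,-0.1153,0,0,0],[0,0.0414,-0.1693,0,0,0],[0,0.0726,-0.219,0,0,0],[0,0.1112,-0.263,0,0,0],[0,0.1564,-0.3004,0,0,0],[0,0.2069,-0.3301,0,0,0],[0,0.2615,-0.3513,0,0,0],[0,0.3188,-0.3635,0,0,0],[0,0.3774,-0.3665,0,0,0],[0,0.385,-0.366,0,0,0],[0,0.385,-0.366,0,0,0]]])

```text
t: 6.6
tcp_pos: [0.6757, 0.2135, 0.1116]
ee_rot: [0.738, 0.675, 0.001, 0.001]
ft_force: [-4.5, 1.2, 6.9]
opening: 0.0107
grasp_force: 25.0
```

```bash
python3 - <<'E'
from h import *
go([.64,.15,.25],86)
s=cams.camera("scene")["pixels"][130:280,300:480];cv2.imwrite("pics/s2.png",cv2.resize(s,None,fx=3.3,fy=3.3,interpolation=cv2.INTER_CUBIC))
E
```

```text
t 6.6 tcp [0.6757 0.2135 0.1116] yaw -5.14 tilt [ 0.     0.002 -1.   ] F [-4.5  1.2  6.9] op 0.0107 grip 25.0
shares [-0.443 -0.197 -0.924] turn -0.5063
```

View pics/s2.png

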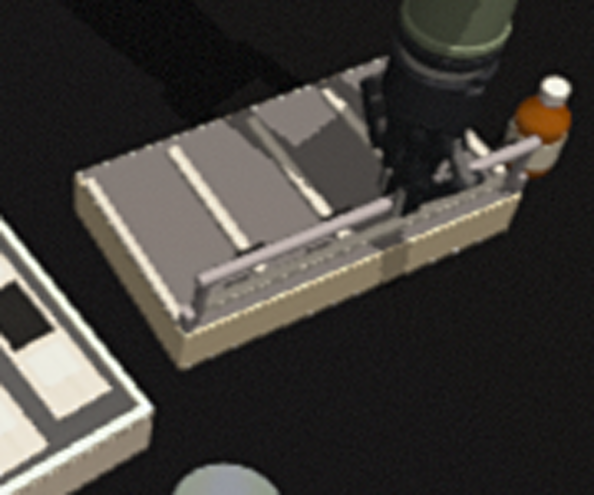

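The bar now stands upright (seen at crop (200..540, 150..280)) with the fingers on it. Next: release, rise, and go to the first carrier.

step_arm(plan=[[[0,0,0,0,0,0],[0,0,0,0,0,0],[0,0,-0.9,0,0,0],[0,0,-0.9,0,0,0],[0,0,-0.9,0,0,0],[0,0,-0.9,0,0,0]]], fingers=0.4)

```text
t: 7.4
tcp_pos: [0.6757, 0.2131, 0.2443]
ee_rot: [0.738, 0.675, 0.001, 0.001]
ft_force: [-0.6, 0.4, -0.6]
opening: 0.0345
grasp_force: 0.0
```

step_arm(plan=[[[-1,-0.26,0,0,0,-0.538],[-1,-0.26,0,0,0,-0.538],[-1,-0.26,0,0,0,-0.538],[-1,-0.26,0,0,0,-0.538],[-1,-0.26,0,0,0,-0.538],[-1,-0.26,0,0,0,-0.538],[-1,-0.26,0,0,0,-0.538],[-1,-0.26,0,0,0,-0.538],[-1,-0.26,0,0,0,-0.538],[-1,-0.26,0,0,0,-0.538],[-1,-0.26,0,0,0,-0.538]]], fingers=0)

```text
t: 8.78
tcp_pos: [0.6216, 0.0674, 0.2409]
ee_rot: [-0.013, 1.0, -0.0, -0.002]
ft_force: [-0.4, 0.3, 0.4]
opening: -0.0003
grasp_force: 0.0
```

```bash
python3 - <<'E'
from h import *
np.set_printoptions(suppress=True,precision=4)
go([.5697,-.0836,.12],91.8)
c=cams.camera("top");cv2.imwrite("pics/t2.png",c["pixels"]);print(carriers(c))
E
```

```text
t 8.78 tcp [0.6216 0.0674 0.2409] yaw 91.55 tilt [ 0.003  0.    -1.   ] F [-0.4  0.3  0.4] op -0.0003 grip 0.0
shares [ 0.371 -0.997  0.807] turn -0.0014
[[ 0.563  -0.3025  0.1977  0.0508  2.3612]
 [ 0.5697 -0.0836  0.1976  0.0501  1.5912]
 [ 0.5869 -0.1543  0.1992  0.0511  3.6052]]
```

step_arm(plan=[[[0.37,-1,0.6,0,0,0],[0.37,-1,0.6,0,0,0],[0.37,-1,0.6,0,0,0],[0.37,-1,0.6,0,0,0],[0.37,-1,0.9,0,0,0],[0.37,-1,0.9,0,0,0],[0.37,-1,0.9,0,0,0]]])

```text
t: 9.7
tcp_pos: [0.5724, -0.0836, 0.1089]
ee_rot: [-0.015, 1.0, -0.0, 0.001]
ft_force: [0.4, -0.3, 0.4]
opening: -0.0002
grasp_force: 0.0
```

step_arm(plan=[[[0,0,0.26,0,0,0],[0,0,0.32,0,0,0],[0,0,0.36,0,0,0],[0,0,0.36,0,0,0],[0,0,0.36,0,0,0]]])

```text
t: 10.32
tcp_pos: [0.5724, -0.0843, 0.0549]
ee_rot: [-0.015, 1.0, -0.0, 0.001]
ft_force: [-0.6, -0.0, -0.1]
opening: 0.0001
grasp_force: 0.0
```

step_arm(plan=[[[0,0,0.02,0,0,0],[0,0,0.03,0,0,0],[0,0,0.03,0,0,0],[0.06,0,0.03,0,0,0],[0.14,0,0.03,0,0,0],[0.22,0,0.03,0,0,0],[0.3,0,0.03,0,0,0],[0.38,0,0.03,0,0,0],[0.43,0,0.03,0,0,0],[0.44,0,0.03,0,0,0],[0.44,0,0.03,0,0,0]]])

```text
t: 11.7
tcp_pos: [0.5121, -0.0879, 0.0541]
ee_rot: [-0.015, 1.0, -0.002, 0.007]
ft_force: [4.9, 0.6, 10.1]
opening: -0.0001
grasp_force: 5.3
```

step_arm(plan=[[[0,0,-0.4,0,0,0],[0,0,-0.6,0,0,0],[0.45,0,-0.8,0,0,0],[0.64,0,-0.8,0,0,0],[0.64,0,-0.8,0,0,0]]], fingers=0.78)

```text
t: 12.32
tcp_pos: [0.4078, -0.0886, 0.1697]
ee_rot: [-0.014, 1.0, -0.0, 0.0]
ft_force: [-0.2, 0.7, 0.1]
opening: 0.0667
grasp_force: 0.0
```

```bash
python3 - <<'E'
from h import *
np.set_printoptions(suppress=True,precision=4)
c=cams.camera("top");cv2.imwrite("pics/t3.png",c["pixels"]);print(carriers(c))
go([.418,-.0836,.07],91.8)
c=cams.camera("wrist");cv2.imwrite("pics/w3.png",c["pixels"]); print(np.round(proj(c,[[.42,-.085,.0515],[.445,-.085,.05]],True)))
E
```

```text
[[ 0.563  -0.3024  0.1977  0.051   2.3623]
 [ 0.5932 -0.1538  0.1865  0.0513  3.6065]]
t 12.38 tcp [ 0.4093 -0.089   0.1699] yaw 91.64 tilt [-0.002 -0.001 -1.   ] F [ 0.2  0.  -0.1] op 0.0663 grip 0.0
shares [-0.057  0.035  0.666] turn -0.0009
[[327. 204.]
 [326. 229.]]
```

View pics/w3.png

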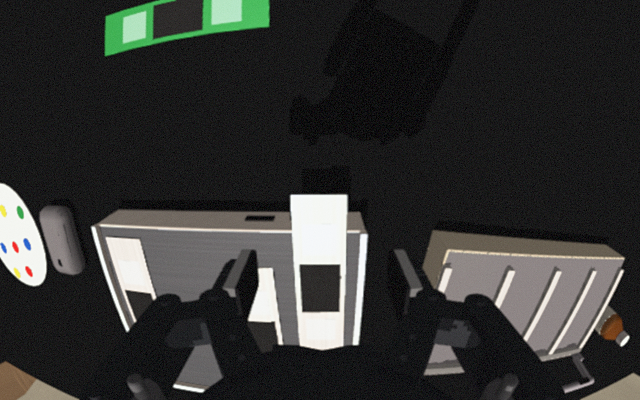

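The wrist view shows the carrier's overhanging end with its corners at (292,195) and (346,195); the warmer edge is at row ~231, and the pad at (321,288).

```bash
cat >> h.py <<'E'
def plate(c):
    "plate end seen by wrist cam: contour of bright blob nearest image column 320, near corners at z=.053"
    m=(c["pixels"].min(2)>185).astype(np.uint8);m[:150]=0;m[345:]=0
    n,l,s,ce=cv2.connectedComponentsWithStats(cv2.morphologyEx(m,cv2.MORPH_OPEN,np.ones((5,5))))
    i=min((i for i in range(1,n) if s[i,4]>800),key=lambda i:abs(ce[i,0]-320)*1+s[i,1]*.0)
    ys,xs=np.where(l==i);y0=ys.min()
    rows=[r for r in range(y0+6,y0+34,3)]
    Lp=[[xs[ys==r].min()-.5,r] for r in rows];Rp=[[xs[ys==r].max()+.5,r] for r in rows]
    A=cast(c,Lp,.053,True)[:,:2];B=cast(c,Rp,.053,True)[:,:2]
    f=lambda P:np.polyfit(P[:,0],P[:,1],1)
    a,b=f(A),f(B);xm=(xs[ys<=y0+2]).mean();e=cast(c,[[xm,y0-.5]],.053,True)[0,:2]
    print("end",e,"yaws",np.degrees(np.arctan([a[0],b[0]])),"y at end",np.polyval(a,e[0]),np.polyval(b,e[0]),"w",np.polyval(b,e[0])-np.polyval(a,e[0]))
E
python3 - <<'E'
from h import *
c=cams.camera("wrist");plate(c);print(cast(c,[[275,230],[355,232]],.05,True))
E
```

```text
end [ 0.52979712 -0.11084877] yaws [ 1.80949795 28.59076264] y at end -0.11372905459883856 -0.08241564609820873 w 0.03131340850062983
[[ 0.44839395 -0.13308713  0.05      ]
 [ 0.44819305 -0.05843184  0.05      ]]
```

```bash
sed -i 's/key=lambda i:.*)$/key=lambda i:abs(s[i,0]+s[i,2]\/2-320)+s[i,1])/' h.py
python3 - <<'E'
from h import *
c=cams.camera("wrist");plate(c)
go([.418,-.0836,.07],91.8);
E
```

```text
end [ 0.41085377 -0.09330384] yaws [2.20417955 3.19271281] y at end -0.11823060548645697 -0.06873596963265469 w 0.04949463585380229
t 12.53 tcp [ 0.4106 -0.0891  0.1695] yaw 91.71 tilt [-0.001 -0.    -1.   ] F [0.8 0.5 0.1] op 0.0668 grip 0.0
shares [-0.05   0.036  0.664] turn -0.0005
```

step_arm(plan=[[[-0.08,-0.025,0.3,0,0,-0.004],[-0.08,-0.025,0.6,0,0,-0.004],[-0.08,-0.025,0.8,0,0,-0.004],[-0.08,-0.025,0.913,0,0,-0.004],[-0.08,-0.025,0.913,0,0,-0.004],[-0.08,-0.025,0.913,0,0,-0.004]]])

```text
t: 13.28
tcp_pos: [0.4227, -0.0925, 0.0327]
ee_rot: [-0.021, 1.0, -0.0, 0.0]
ft_force: [0.2, 0.4, 0.5]
opening: 0.0668
grasp_force: 0.0
```

step_arm(plan=[[[0,0,0,0,0,0],[0,0,0,0,0,0],[0,0,0,0,0,0],[0,0,0,0,0,0],[0,0,0,0,0,0]]], fingers=0, newtons=70)

```text
t: 13.9
tcp_pos: [0.4228, -0.0927, 0.0333]
ee_rot: [-0.021, 1.0, -0.001, 0.001]
ft_force: [-0.1, 0.6, 5.7]
opening: 0.0478
grasp_force: 71.1
```

step_arm(plan=[[[0,0,-0.1,0,0,0],[0,0,-0.25,0,0,0],[0,0,-0.45,0,0,0],[0,0,-0.6,0,0,0],[-0.05,0.25,-0.6,0,0,0.01],[-0.1,0.5,-0.6,0,0,0.02],[-0.15,0.75,-0.6,0,0,0.03],[-0.172,1,-0.6,0,0,0.042],[-0.172,1,-0.6,0,0,0.042],[-0.172,1,-0.6,0,0,0.042]]])

```text
t: 15.15
tcp_pos: [0.4407, 0.0585, 0.1224]
ee_rot: [0.044, 0.999, -0.0, -0.0]
ft_force: [0.3, 0.3, -0.8]
opening: 0.0474
grasp_force: 72.1
```

```bash
python3 - <<'E'
from h import *
go([.441,.0913,.0325+.09],84.9)
c=cams.camera("scene")["pixels"][120:320,200:480];cv2.imwrite("pics/s4.png",cv2.resize(c,None,fx=2.8,fy=2.8,interpolation=cv2.INTER_CUBIC))
E
```

```text
t 15.15 tcp [0.4407 0.0585 0.1224] yaw 84.91 tilt [ 0.    -0.001 -1.   ] F [ 0.3  0.3 -0.8] op 0.0474 grip 72.1
shares [ 0.017  0.218 -0.001] turn 0.0
```

View pics/s4.png

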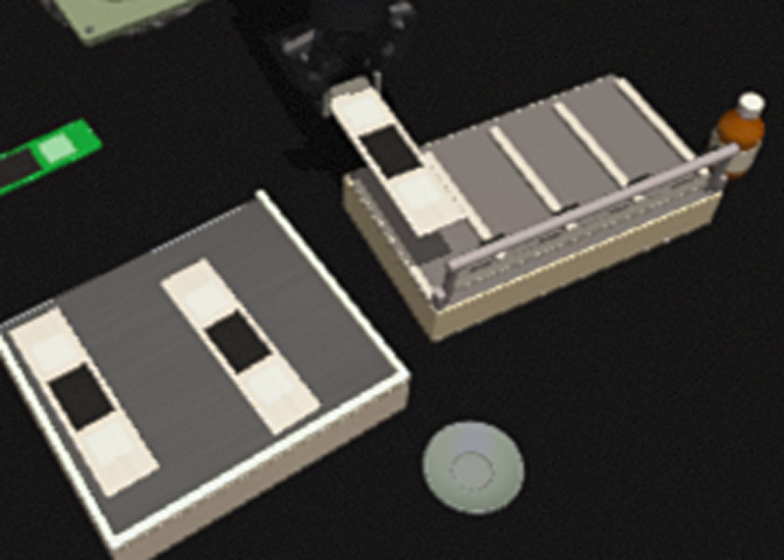

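The carrier is held level by its near end (crop (350,95)) at bay 3's right side, with the bar up. Now move it over the bay and lower it.

step_arm(plan=[[[0.017,0.218,0,0,0,0],[0.017,0.218,0,0,0,0],[0.017,0.218,0.2,0,0,0],[0.017,0.218,0.38,0,0,0],[0.017,0.218,0.5,0,0,0],[0.017,0.218,0.56,0,0,0],[0.017,0.218,0.595,0,0,0],[0.017,0.218,0.595,0,0,0],[0.017,0.218,0.595,0,0,0]]])

```text
t: 16.32
tcp_pos: [0.4423, 0.0913, 0.0338]
ee_rot: [0.045, 0.999, -0.0, 0.001]
ft_force: [-0.5, -1.3, 1.6]
opening: 0.0473
grasp_force: 72.4
```

```bash
python3 - <<'E'
from h import *
go([.4568,.1,.0335],84.9)
c=cams.camera("wrist");cv2.imwrite("pics/w5.png",c["pixels"])
E
```

```text
t 16.32 tcp [0.4423 0.0913 0.0338] yaw 84.85 tilt [-0.002 -0.    -1.   ] F [-0.5 -1.3  1.6] op 0.0473 grip 72.4
shares [-0.091  0.066  0.002] turn -0.0003
```

View pics/w5.png

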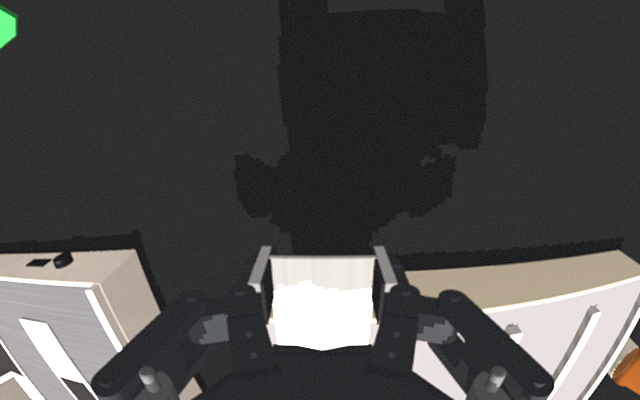

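The wrist view shows the plate end held between the fingers at (320,290), with the bed edge to the right. Now push it back to the stop.

step_arm(plan=[[[-0.04,0,0,0,0,0],[-0.07,0,0,0,0,0],[-0.09,0,0,0,0,0],[-0.1,0,0,0,0,0],[-0.11,0,0,0,0,0],[-0.11,0,0,0,0,0]]])

```text
t: 17.12
tcp_pos: [0.4543, 0.0907, 0.0334]
ee_rot: [0.045, 0.999, 0.0, -0.004]
ft_force: [-13.4, 0.6, 18.3]
opening: 0.0475
grasp_force: 73.6
```

step_arm(plan=[[[-0.01,0,0,0,0,0],[-0.02,0,0,0,0,0],[-0.02,0,0,0,0,0]]])

```text
t: 17.5
tcp_pos: [0.4543, 0.0907, 0.0333]
ee_rot: [0.045, 0.999, 0.0, -0.008]
ft_force: [-21.5, 1.5, 26.7]
opening: 0.0478
grasp_force: 74.2
```

step_arm(plan=[[[0.025,0.02,0,0,0,0],[0.025,0.04,0,0,0,0],[0.025,0.05,0,0,0,0],[0.025,0.06,0,0,0,0],[0.025,0.07,0,0,0,0],[0.025,0.07,0,0,0,0]]])

```text
t: 18.25
tcp_pos: [0.4549, 0.0974, 0.0334]
ee_rot: [0.046, 0.999, -0.003, -0.004]
ft_force: [-12.1, -15.2, 17.5]
opening: 0.0475
grasp_force: 73.7
```

step_arm(plan=[[[0,0.01,0,0,0,0],[0,0.02,0,0,0,0],[0,0.02,0,0,0,0]]])

```text
t: 18.62
tcp_pos: [0.4552, 0.099, 0.0333]
ee_rot: [0.045, 0.999, -0.004, -0.004]
ft_force: [-12.8, -19.1, 17.7]
opening: 0.0473
grasp_force: 73.5
```

step_arm(plan=[[[0,0,0,0,0,0],[0,0,0,0,0,0],[0,0,0,0,0,0],[0.02,-0.02,0,0,0,0],[0.02,-0.02,-0.3,0,0,0],[0.02,-0.02,-0.7,0,0,0],[0.02,-0.02,-1,0,0,0],[0.02,-0.02,-1,0,0,0]]], fingers=0.7)

```text
t: 19.62
tcp_pos: [0.4587, 0.1016, 0.1878]
ee_rot: [0.045, 0.999, 0.001, 0.006]
ft_force: [-1.1, 0.5, 0.2]
opening: 0.06
grasp_force: 0.0
```

```bash
python3 - <<'E'
from h import *
np.set_printoptions(suppress=True,precision=4)
go([.4568,.1,.0335],84.9)
c=cams.camera("top");cv2.imwrite("pics/t6.png",c["pixels"]);print(carriers(c))
c=cams.camera("wrist");cv2.imwrite("pics/w6.png",c["pixels"]);plate(c)
E
```

```text
t 19.62 tcp [0.4587 0.1016 0.1878] yaw 84.9 tilt [-0.011  0.002 -1.   ] F [-1.1  0.5  0.2] op 0.06 grip 0.0
shares [ 0.023 -0.014  1.029] turn -0.0
[[ 0.563  -0.3024  0.1977  0.0512  2.4632]
 [ 0.5869 -0.1542  0.1994  0.0513  3.6065]]
end [0.4429 0.099 ] yaws [-4.2574 -4.802 ] y at end 0.07352448296851692 0.12363607654536028 w 0.05011159357684336
```

View pics/w6.png

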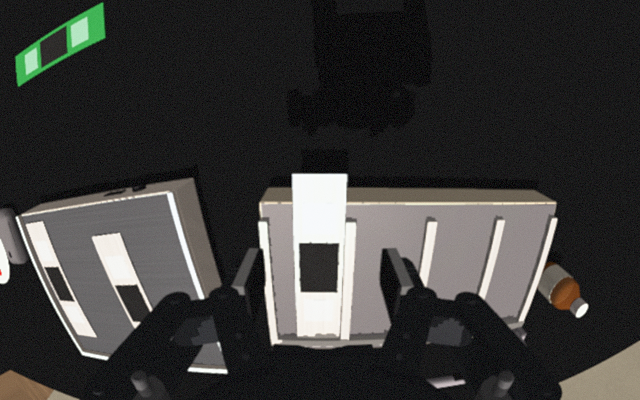

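The carrier lies in bay 3, alongside its side stop (column 346). I need a closer check of the seams in the top and scene views.

```bash
python3 - <<'E'
import cv2,numpy as np
w=cv2.imread("pics/w6.png")
a=cv2.resize(w[165:345,255:375],None,fx=3.3,fy=3.3,interpolation=cv2.INTER_CUBIC)
from h import *
s=cams.camera("scene")["pixels"][150:250,310:420]
b=cv2.resize(s,(0,0),fx=3.6,fy=5.94,interpolation=cv2.INTER_CUBIC)
cv2.imwrite("pics/z6.png",np.hstack([a,cv2.resize(b,(390,a.shape[0]))]))
E
```

```text
(no output)
```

View pics/z6.png

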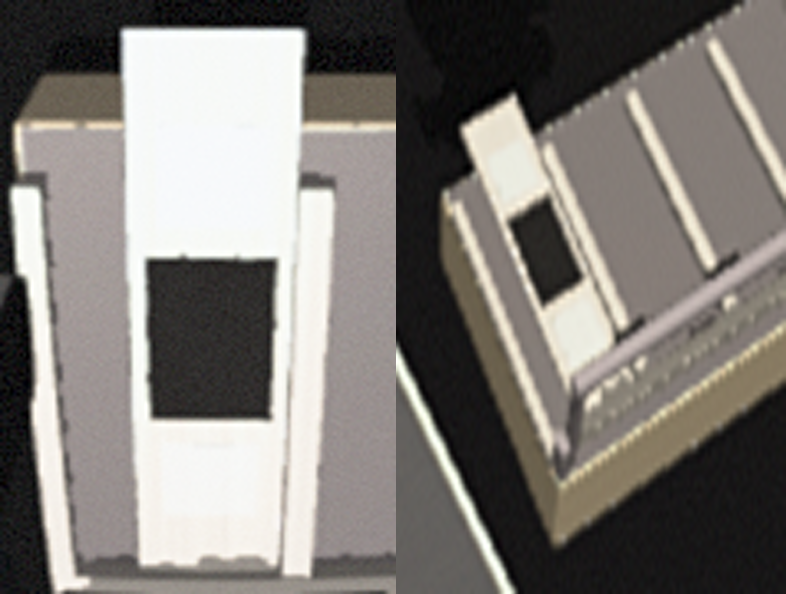

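step_arm(plan=[[[-0.3,-0.045,0,0,0,0],[-0.563,-0.045,0.3,0,0,0],[-0.563,-0.045,0.6,0,0,0],[-0.563,-0.045,0.78,0,0,0],[-0.563,-0.045,0.84,0,0,0],[-0.563,-0.045,0.87,0,0,0],[-0.563,-0.045,0.89,0,0,0],[-0.563,-0.045,0.89,0,0,0]]], fingers=0)

```text
t: 20.78
tcp_pos: [0.5337, 0.0866, 0.0539]
ee_rot: [0.044, 0.999, -0.001, -0.006]
ft_force: [-24.4, -2.2, 41.1]
opening: 0.0002
grasp_force: 21.0
```

step_arm(plan=[[[-0.02,0.02,0,0,0,0],[-0.03,0.04,0,0,0,0],[-0.03,0.06,0,0,0,0],[-0.03,0.06,0,0,0,0]]])

```text
t: 21.28
tcp_pos: [0.5339, 0.0871, 0.0538]
ee_rot: [0.043, 0.999, -0.009, -0.012]
ft_force: [-36.4, -25.6, 54.9]
opening: 0.0002
grasp_force: 27.5
```

step_arm(plan=[[[-0.02,0,0,0,0,0],[-0.04,0,0,0,0,0],[-0.05,0,0,0,0,0],[-0.05,0,0,0,0,0]]])

```text
t: 21.78
tcp_pos: [0.534, 0.0871, 0.0537]
ee_rot: [0.043, 0.999, -0.009, -0.021]
ft_force: [-53.1, -24.1, 72.7]
opening: 0.0002
grasp_force: 35.9
```

step_arm(plan=[[[0,0,-0.04,0,0,0],[0,0,-0.2,0,0,0],[0,0,-0.6,0,0,0],[0.5,0,-0.8,0,0,0],[0.7,0,-0.8,0,0,0],[0.7,0,-0.8,0,0,0]]])

```text
t: 22.52
tcp_pos: [0.4431, 0.1044, 0.169]
ee_rot: [0.044, 0.999, 0.0, -0.001]
ft_force: [-0.3, -0.7, -0.2]
opening: 0.0001
grasp_force: 0.0
```

```bash
python3 - <<'E'
from h import *
np.set_printoptions(suppress=True,precision=4)
c=cams.camera("top");print(carriers(c))
go([.5869,-.1542,.08],93.6)
c=cams.camera("wrist");cv2.imwrite("pics/w7.png",c["pixels"]);plate(c)
a=cv2.resize(c["pixels"][150:345,255:395],None,fx=3,fy=3,interpolation=cv2.INTER_CUBIC)
s=cams.camera("scene")["pixels"][150:250,310:420];b=cv2.resize(s,(350,a.shape[0]),interpolation=cv2.INTER_CUBIC)
cv2.imwrite("pics/z7.png",np.hstack([a,b]))
E
```

```text
[[  0.6026   0.0897   0.0617   0.0596 -89.192 ]
 [  0.563   -0.3024   0.1978   0.0509   2.4011]
 [  0.5869  -0.1542   0.1994   0.0513   3.6065]]
t 22.57 tcp [0.4454 0.1042 0.1694] yaw 84.91 tilt [-0.  0. -1.] F [ 0.7  0.5 -0. ] op -0.0001 grip 0.0
shares [-1.092 -1.632  0.596] turn -0.0483
end [0.442  0.0967] yaws [-7.2899 -4.5477] y at end 0.07394027334628997 0.12409144431651285 w 0.05015117097022288
```

View pics/z7.png

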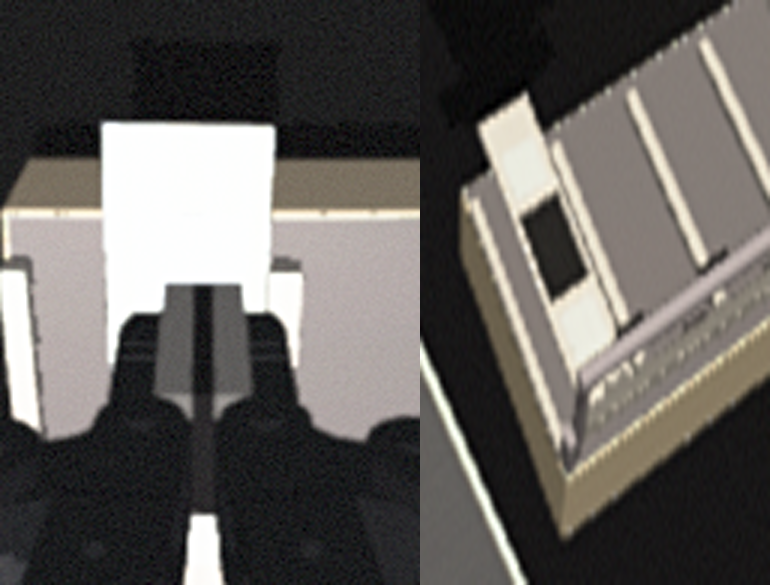

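The carrier in bay 3 now looks flush with its side stop and back stop in both views. On to the second carrier.

step_arm(plan=[[[-0.55,-0.82,0,0,0,-0.048],[-0.55,-0.82,0,0,0,-0.048],[-0.55,-0.82,0,0,0,-0.048],[-0.55,-0.82,0,0,0,-0.048],[-0.55,-0.82,0,0,0,-0.048]]])

```text
t: 23.3
tcp_pos: [0.5174, -0.0252, 0.1688]
ee_rot: [-0.031, 1.0, 0.001, -0.001]
ft_force: [-1.0, -0.5, 0.1]
opening: -0.0002
grasp_force: 0.0
```

step_arm(plan=[[[-0.41,-0.89,0,0,0,0],[-0.41,-0.89,0,0,0,0],[-0.41,-0.89,0.2,0,0,0],[-0.41,-0.89,0.4,0,0,0],[-0.41,-0.89,0.62,0,0,0],[-0.41,-0.89,0.62,0,0,0]]])

```text
t: 24.05
tcp_pos: [0.5843, -0.1527, 0.0731]
ee_rot: [-0.031, 0.999, 0.002, -0.004]
ft_force: [-0.6, -0.6, 0.3]
opening: 0.0001
grasp_force: 0.0
```

```bash
python3 - <<'E'
from h import *
go([.588,-.1542,.0505],93.6)
E
```

```text
t 24.05 tcp [ 0.5843 -0.1527  0.0731] yaw 93.61 tilt [ 0.007  0.004 -1.   ] F [-0.6 -0.6  0.3] op 0.0001 grip 0.0
shares [-0.025 -0.012  0.15 ] turn 0.0
```

step_arm(plan=[[[0,0,0.12,0,0,0],[0,0,0.15,0,0,0],[0,0,0.15,0,0,0],[0.05,0,0.15,0,0,0],[0.13,0,0.15,0,0,0],[0.21,0,0.15,0,0,0],[0.29,0,0.15,0,0,0],[0.37,0,0.15,0,0,0],[0.45,0,0.15,0,0,0],[0.5,0,0.15,0,0,0],[0.51,0,0.15,0,0,0],[0.51,0,0.15,0,0,0]]])

```text
t: 25.55
tcp_pos: [0.5113, -0.1603, 0.0541]
ee_rot: [-0.03, 1.0, -0.0, 0.0]
ft_force: [-0.0, 0.1, -0.5]
opening: -0.0002
grasp_force: 0.0
```

step_arm(plan=[[[0,0,-0.4,0,0,0],[0,0,-0.6,0,0,0],[0.45,0,-0.8,0,0,0],[0.6,0,-0.8,0,0,0],[0.6,0,-0.8,0,0,0],[0.6,0,-0.8,0,0,0]]], fingers=0.78)

```text
t: 26.3
tcp_pos: [0.4221, -0.1659, 0.1743]
ee_rot: [-0.03, 1.0, -0.0, 0.001]
ft_force: [-0.1, -0.0, 0.9]
opening: 0.0665
grasp_force: 0.0
```

```bash
python3 - <<'E'
from h import *
c=cams.camera("wrist");cv2.imwrite("pics/w8.png",c["pixels"]);plate(c)
go([.422,-.16,.0325],93.6)
E
```

```text
end [ 0.48753367 -0.16310602] yaws [3.6335684 4.7183838] y at end -0.18723907530508238 -0.13805837272037624 w 0.04918070258470614
t 26.35 tcp [ 0.4222 -0.1659  0.1741] yaw 93.52 tilt [-0.001 -0.    -1.   ] F [-0.1  0.6  0.1] op 0.0663 grip 0.0
shares [-0.     0.039  0.944] turn -0.0005
```

step_arm(plan=[[[-0.4,0,0,0,0,0],[-0.8,0,0,0,0,0],[-1,0,0.3,0,0,0],[-1,0,0.6,0,0,0],[-1,0,0.76,0,0,0],[-1,0,0.76,0,0,0],[-1,0,0.76,0,0,0],[-1,0,0.82,0,0,0],[-1,0,0.82,0,0,0],[-1,0,0.82,0,0,0]]], fingers=0)

```text
t: 27.6
tcp_pos: [0.5728, -0.1571, 0.0541]
ee_rot: [-0.031, 1.0, -0.001, 0.002]
ft_force: [-2.7, 1.8, 12.0]
opening: -0.0001
grasp_force: 5.8
```

step_arm(plan=[[[0.05,0,0,0,0,0],[0.13,0,0,0,0,0],[0.21,0,0,0,0,0],[0.29,0,0,0,0,0],[0.37,0,0,0,0,0],[0.45,0,0,0,0,0],[0.5,0,0,0,0,0],[0.51,0,0,0,0,0],[0.51,0,0,0,0,0]]])

```text
t: 28.72
tcp_pos: [0.4984, -0.1629, 0.0541]
ee_rot: [-0.03, 1.0, -0.002, 0.004]
ft_force: [2.8, 0.8, 7.8]
opening: -0.0003
grasp_force: 4.0
```

step_arm(plan=[[[0,0,-0.4,0,0,0],[0,0,-0.6,0,0,0],[0.35,0,-0.8,0,0,0],[0.5,0,-0.8,0,0,0],[0.5,0,-0.8,0,0,0],[0.5,0,-0.8,0,0,0]]], fingers=0.78)

```text
t: 29.48
tcp_pos: [0.4202, -0.1659, 0.1709]
ee_rot: [-0.03, 1.0, -0.0, 0.0]
ft_force: [0.4, 0.5, 1.0]
opening: 0.0668
grasp_force: 0.0
```

```bash
python3 - <<'E'
from h import *
c=cams.camera("wrist");cv2.imwrite("pics/w9.png",c["pixels"]);plate(c)
go([.422,-.16,.0325],93.6)
E
```

```text
end [ 0.41349183 -0.16815773] yaws [4.25079877 2.44451421] y at end -0.19346700361427754 -0.14291089067513826 w 0.05055611293913928
t 29.52 tcp [ 0.4204 -0.1658  0.1708] yaw 93.51 tilt [-0.  0. -1.] F [ 0.5  0.1 -0.6] op 0.0665 grip 0.0
shares [-0.013  0.038  0.922] turn -0.0005
```

step_arm(plan=[[[-0.034,-0.013,0.3,0,0,0],[-0.034,-0.013,0.6,0,0,0],[-0.034,-0.013,0.8,0,0,0],[-0.034,-0.013,0.92,0,0,0],[-0.034,-0.013,0.92,0,0,0],[-0.034,-0.013,0.92,0,0,0]]])

```text
t: 30.28
tcp_pos: [0.4259, -0.1677, 0.0334]
ee_rot: [-0.031, 1.0, -0.0, 0.0]
ft_force: [-0.4, 0.3, -0.3]
opening: 0.0666
grasp_force: 0.0
```

step_arm(plan=[[[0,0,0,0,0,0],[0,0,0,0,0,0],[0,0,0,0,0,0],[0,0,0,0,0,0],[0,0,0,0,0,0]]], fingers=0, newtons=70)

```text
t: 30.9
tcp_pos: [0.4261, -0.168, 0.0341]
ee_rot: [-0.03, 1.0, -0.001, 0.001]
ft_force: [0.1, 0.8, 6.4]
opening: 0.0475
grasp_force: 71.1
```

step_arm(plan=[[[0,0,-0.1,0,0,0],[0,0,-0.25,0,0,0],[0,0,-0.45,0,0,0],[0,0,-0.6,0,0,0],[-0.05,0.25,-0.6,0,0,0.01],[-0.1,0.5,-0.6,0,0,0.02],[-0.15,0.75,-0.6,0,0,0.03],[-0.172,1,-0.6,0,0,0.048],[-0.172,1,-0.6,0,0,0.048],[-0.172,1,-0.6,0,0,0.048]]])

```text
t: 32.15
tcp_pos: [0.4415, -0.0164, 0.1233]
ee_rot: [0.044, 0.999, -0.0, 0.0]
ft_force: [0.2, -0.0, -0.7]
opening: 0.0473
grasp_force: 72.0
```

```bash
python3 - <<'E'
from h import *
go([.4483,.173,.0325+.09],84.9)
E
```

```text
t 32.15 tcp [ 0.4415 -0.0164  0.1233] yaw 84.91 tilt [-0.    -0.001 -1.   ] F [ 0.2 -0.  -0.7] op 0.0473 grip 72.0
shares [0.067 1.262 0.005] turn 0.0001
```

step_arm(plan=[[[0.03,0.4,0,0,0,0],[0.05,0.7,0,0,0,0],[0.067,1,0,0,0,0],[0.067,1,0,0,0,0]]])

```text
t: 32.65
tcp_pos: [0.4453, 0.1353, 0.1232]
ee_rot: [0.043, 0.999, 0.0, 0.0]
ft_force: [0.2, -1.4, -1.6]
opening: 0.047
grasp_force: 72.1
```

step_arm(plan=[[[0,0.262,0,0,0,0],[0,0.262,0,0,0,0],[0,0.262,0.2,0,0,0],[0,0.262,0.38,0,0,0],[0,0.262,0.5,0,0,0],[0,0.262,0.56,0,0,0],[0,0.262,0.592,0,0,0],[0,0.262,0.592,0,0,0],[0,0.262,0.592,0,0,0]]])

```text
t: 33.78
tcp_pos: [0.4494, 0.1734, 0.0349]
ee_rot: [0.045, 0.999, 0.0, 0.001]
ft_force: [0.6, -1.1, -0.2]
opening: 0.0474
grasp_force: 72.3
```

step_arm(plan=[[[-0.04,0,0.004,0,0,0],[-0.06,0,0.004,0,0,0],[-0.075,0,0.004,0,0,0],[-0.085,0,0.004,0,0,0],[-0.095,0,0.004,0,0,0],[-0.1,0,0.004,0,0,0],[-0.1,0,0.004,0,0,0]]])

```text
t: 34.65
tcp_pos: [0.4626, 0.1724, 0.0343]
ee_rot: [0.045, 0.999, 0.0, -0.001]
ft_force: [-6.8, 1.2, 9.2]
opening: 0.0472
grasp_force: 73.0
```

step_arm(plan=[[[0.01,0.02,0,0,0,0],[0.01,0.04,0,0,0,0],[0.01,0.05,0,0,0,0],[0.01,0.06,0,0,0,0],[0.01,0.07,0,0,0,0],[0.01,0.08,0,0,0,0],[0.01,0.085,0,0,0,0],[0.01,0.085,0,0,0,0]]])

```text
t: 35.65
tcp_pos: [0.4634, 0.1803, 0.0343]
ee_rot: [0.045, 0.999, -0.004, -0.001]
ft_force: [-4.3, -17.9, 10.4]
opening: 0.0474
grasp_force: 73.0
```

step_arm(plan=[[[0,0,0,0,0,0],[0,0,0,0,0,0],[0,0,0,0,0,0],[0.02,-0.02,0,0,0,0],[0.02,-0.02,-0.3,0,0,0],[0.02,-0.02,-0.7,0,0,0],[0.02,-0.02,-1,0,0,0],[0.02,-0.02,-1,0,0,0],[0.02,-0.02,-1,0,0,0]]], fingers=0.7)

```text
t: 36.78
tcp_pos: [0.4591, 0.182, 0.1829]
ee_rot: [0.045, 0.999, -0.0, -0.001]
ft_force: [-0.0, -0.2, 0.1]
opening: 0.0597
grasp_force: 0.0
```

```bash
cat >> h.py <<'E'
F=np.array([.4825,.2087]);yb=np.radians(-5.1);XB=np.array([np.cos(yb),np.sin(yb)]);YB=np.array([-np.sin(yb),np.cos(yb)])
def bed(p): d=np.array(p)[:2]-F;return np.array([d@XB,d@YB])
E
sed -i 's/    print("end",e,/    print("bed",bed([e[0],np.polyval(b,e[0])]),"end",e,/' h.py
python3 - <<'E'
from h import *
c=cams.camera("wrist");cv2.imwrite("pics/w10.png",c["pixels"]);plate(c)
print("far left edge vs strip",carriers(cams.camera("top")))
p=bed([0,0]);
go([.5495,.1725,.05],84.9)
E
```

```text
bed [-0.03154116 -0.00544986] end [0.45059925 0.18010203] yaws [-6.88686214 -5.96042139] y at end 0.1555907778259442 0.20607554939811776 w 0.05048477157217357
far left edge vs strip [[ 0.53819162  0.09402314  0.19349051  0.06314748 -3.86276245]
 [ 0.56299257 -0.30240557  0.19766837  0.05095471  2.36234498]]
t 36.88 tcp [0.4583 0.1818 0.1816] yaw 84.87 tilt [ 0.004 -0.001 -1.   ] F [ 0.5  0.5 -0.2] op 0.0601 grip 0.0
shares [-0.615 -0.007  0.875] turn -0.0002
```

step_arm(plan=[[[-0.3,-0.02,0,0,0,0],[-0.61,-0.02,0,0,0,0],[-0.61,-0.02,0.3,0,0,0],[-0.61,-0.02,0.6,0,0,0],[-0.61,-0.02,0.76,0,0,0],[-0.61,-0.02,0.82,0,0,0],[-0.61,-0.02,0.865,0,0,0],[-0.61,-0.02,0.865,0,0,0],[-0.61,-0.02,0.865,0,0,0]]], fingers=0)

```text
t: 38.0
tcp_pos: [0.5516, 0.171, 0.0548]
ee_rot: [0.045, 0.999, 0.0, 0.001]
ft_force: [-0.4, 0.9, -0.7]
opening: -0.0002
grasp_force: 0.0
```

step_arm(plan=[[[0,0.015,0,0,0,0],[0,0.03,0,0,0,0],[-0.01,0.045,0,0,0,0],[-0.03,0.05,0,0,0,0],[-0.04,0.05,0,0,0,0],[-0.04,0.05,0,0,0,0]]])

```text
t: 38.75
tcp_pos: [0.5525, 0.177, 0.054]
ee_rot: [0.045, 0.999, -0.002, -0.006]
ft_force: [-14.3, -4.6, 14.9]
opening: 0.0002
grasp_force: 7.5
```

step_arm(plan=[[[0,0.02,0.005,0,0,0],[0,0.035,0.005,0,0,0],[0,0.05,0.005,0,0,0],[0,0.05,0.005,0,0,0]]])

```text
t: 39.25
tcp_pos: [0.5575, 0.1833, 0.0541]
ee_rot: [0.044, 0.999, -0.002, -0.001]
ft_force: [-4.4, -7.6, 9.8]
opening: -0.0001
grasp_force: 4.5
```

step_arm(plan=[[[0,0,-0.04,0,0,0],[0,0,-0.2,0,0,0],[0,0,-0.6,0,0,0],[0.5,0,-0.8,0,0,0],[0.7,0,-0.8,0,0,0],[0.7,0,-0.8,0,0,0]]], fingers=0.7)

```text
t: 40.0
tcp_pos: [0.4506, 0.1956, 0.1733]
ee_rot: [0.044, 0.999, 0.0, -0.0]
ft_force: [-0.7, 0.3, -0.7]
opening: 0.0597
grasp_force: 0.0
```

```bash
python3 - <<'E'
from h import *
c=cams.camera("wrist");cv2.imwrite("pics/w11.png",c["pixels"]);plate(c)
g=c["pixels"].min(2)
for r in (215,240,262,285,300,320): print(r,g[r,280:380:2].tolist())
print(carriers(cams.camera("top")))
go([.563,-.3024,.1],92.4)
E
```

```text
bed [-0.03165988 -0.00582749] end [0.45044743 0.18027659] yaws [-5.58268591 -6.05189902] y at end 0.1555595098040645 0.20570996338436204 w 0.050150453580297544
215 [241, 248, 246, 246, 246, 247, 245, 247, 246, 246, 246, 245, 246, 245, 246, 245, 246, 246, 246, 246, 245, 246, 246, 247, 246, 244, 248, 143, 82, 84, 78, 79, 85, 81, 86, 87, 83, 83, 80, 81, 83, 86, 78, 85, 82, 84, 85, 81, 89, 80]
240 [187, 247, 247, 245, 243, 246, 246, 246, 246, 246, 247, 246, 245, 245, 247, 246, 247, 246, 246, 247, 246, 246, 245, 246, 244, 242, 249, 132, 83, 78, 77, 76, 116, 158, 147, 151, 151, 153, 149, 151, 149, 147, 151, 149, 149, 151, 154, 152, 147, 145]
262 [144, 228, 245, 236, 172, 146, 127, 125, 134, 184, 196, 199, 239, 234, 154, 155, 172, 244, 243, 243, 239, 240, 182, 169, 241, 243, 227, 237, 240, 238, 238, 239, 176, 147, 148, 143, 147, 145, 148, 147, 148, 144, 141, 145, 144, 143, 145, 149, 144, 150]
285 [141, 155, 244, 248, 181, 36, 46, 41, 44, 41, 44, 46, 46, 43, 48, 41, 40, 38, 45, 44, 37, 45, 38, 93, 243, 244, 219, 234, 238, 233, 236, 204, 144, 145, 145, 143, 140, 144, 149, 144, 149, 148, 143, 
[... 166 characters left out ...]
 229, 235, 164, 137, 143, 141, 142, 141, 141, 136, 136, 141, 143, 136, 141, 141, 138, 139, 137, 138, 141]
320 [141, 139, 146, 236, 240, 238, 235, 243, 244, 243, 244, 245, 244, 245, 244, 245, 242, 243, 246, 243, 243, 242, 236, 237, 238, 224, 220, 235, 231, 232, 227, 144, 137, 139, 133, 138, 139, 141, 135, 140, 136, 137, 137, 139, 138, 140, 137, 140, 140, 139]
[[ 0.53819162  0.09402314  0.19349051  0.06314748 -3.86276245]
 [ 0.56585062  0.16968594  0.15172577  0.06173543  1.66824913]
 [ 0.56299645 -0.3025018   0.19760238  0.0509623   2.26720643]]
t 40.1 tcp [0.4539 0.1952 0.1735] yaw 84.9 tilt [-0.002  0.001 -1.   ] F [ 0.4 -0.1 -0.2] op 0.06 grip 0.0
shares [-1.018 -3.24   0.489] turn -0.0417
```

The numbers show the second carrier flush (no bed-grey gap at the seam on any row). Now the third.

step_arm(plan=[[[-0.26,-0.81,0,0,0,-0.042],[-0.26,-0.81,0,0,0,-0.042],[-0.26,-0.81,0,0,0,-0.042],[-0.26,-0.81,0,0,0,-0.042]]], fingers=0)

```text
t: 40.6
tcp_pos: [0.4823, 0.0699, 0.1728]
ee_rot: [-0.02, 1.0, 0.0, -0.0]
ft_force: [0.3, 0.6, -0.2]
opening: -0.0001
grasp_force: 0.0
```

step_arm(plan=[[[-0.147,-0.836,0,0,0,0],[-0.147,-0.836,0,0,0,0],[-0.147,-0.836,0,0,0,0],[-0.147,-0.836,0,0,0,0]]])

```text
t: 41.1
tcp_pos: [0.5087, -0.0528, 0.1726]
ee_rot: [-0.021, 1.0, 0.001, -0.0]
ft_force: [0.2, 0.5, -0.2]
opening: 0.0001
grasp_force: 0.0
```

step_arm(plan=[[[-0.147,-0.836,0,0,0,0],[-0.147,-0.836,0,0,0,0],[-0.147,-0.836,0,0,0,0],[-0.147,-0.836,0,0,0,0]]])

```text
t: 41.6
tcp_pos: [0.536, -0.1764, 0.1726]
ee_rot: [-0.022, 1.0, 0.001, -0.001]
ft_force: [-0.9, -0.2, 0.2]
opening: -0.0
grasp_force: 0.0
```

step_arm(plan=[[[-0.147,-0.836,0,0,0,0],[-0.147,-0.836,0,0,0,0],[-0.147,-0.836,0,0,0,0],[-0.147,-0.836,0.3,0,0,0],[-0.147,-0.836,0.6,0,0,0],[-0.147,-0.836,0.6,0,0,0],[-0.147,-0.836,0.6,0,0,0]]])

```text
t: 42.48
tcp_pos: [0.5645, -0.3016, 0.0847]
ee_rot: [-0.022, 1.0, -0.0, 0.001]
ft_force: [0.9, -0.9, 1.0]
opening: 0.0
grasp_force: 0.0
```

```bash
python3 - <<'E'
from h import *
print(carriers(cams.camera("top")))
go([.563,-.3024,.0505],92.4)
E
```

```text
[[ 0.53819162  0.09402314  0.19349051  0.06314748 -3.86276245]
 [ 0.54544246  0.17735747  0.19219556  0.0633028  -4.70560455]]
t 42.52 tcp [ 0.5652 -0.3026  0.0858] yaw 92.51 tilt [-0.003 -0.002 -1.   ] F [-0.1 -0.7  0.2] op -0.0002 grip 0.0
shares [0.015 0.002 0.235] turn 0.0006
```

step_arm(plan=[[[0,0,0.12,0,0,0],[0,0,0.2,0,0,0],[0,0,0.24,0,0,0],[0,0,0.24,0,0,0],[0,0,0.24,0,0,0]]])

```text
t: 43.15
tcp_pos: [0.5638, -0.3031, 0.0539]
ee_rot: [-0.021, 1.0, -0.0, -0.0]
ft_force: [-12.7, 8.6, 34.6]
opening: 0.0001
grasp_force: 17.0
```

step_arm(plan=[[[0.05,0,0,0,0,0],[0.12,0,0,0,0,0],[0.19,0,0,0,0,0],[0.26,0,0,0,0,0],[0.33,0,0,0,0,0],[0.35,0,0,0,0,0],[0.36,0,0,0,0,0],[0.36,0,0,0,0,0]]])

```text
t: 44.15
tcp_pos: [0.5178, -0.3097, 0.054]
ee_rot: [-0.021, 1.0, -0.005, 0.009]
ft_force: [8.5, 0.7, 16.1]
opening: -0.0002
grasp_force: 8.2
```

step_arm(plan=[[[0,0,-0.4,0,0,0],[0,0,-0.6,0,0,0],[0.4,0,-0.8,0,0,0],[0.6,0,-0.8,0,0,0],[0.6,0,-0.8,0,0,0],[0.6,0,-0.8,0,0,0]]], fingers=0.78)

```text
t: 44.9
tcp_pos: [0.4198, -0.309, 0.1667]
ee_rot: [-0.021, 1.0, 0.0, 0.0]
ft_force: [0.1, -0.0, -1.0]
opening: 0.0663
grasp_force: 0.0
```

```bash
python3 - <<'E'
from h import *
c=cams.camera("wrist");cv2.imwrite("pics/w12.png",c["pixels"]);plate(c)
go([.422,-.307,.0335],92.4)
E
```

```text
bed [-0.01784223 -0.50251194] end [ 0.42005796 -0.31506408] yaws [2.8204904  2.76525586] y at end -0.34046640800426525 -0.29023645115975744 w 0.05022995684450782
t 44.95 tcp [ 0.4201 -0.309   0.1667] yaw 92.43 tilt [-0.  0. -1.] F [ 0.4 -0.  -0.1] op 0.0665 grip 0.0
shares [-0.013  0.012  0.888] turn 0.0002
```

step_arm(plan=[[[-0.078,-0.04,0.3,0,0,-0.002],[-0.078,-0.04,0.6,0,0,-0.002],[-0.078,-0.04,0.8,0,0,-0.002],[-0.078,-0.04,0.888,0,0,-0.002],[-0.078,-0.04,0.888,0,0,-0.002],[-0.078,-0.04,0.888,0,0,-0.002]]])

```text
t: 45.7
tcp_pos: [0.4327, -0.3154, 0.0352]
ee_rot: [-0.024, 1.0, -0.001, 0.001]
ft_force: [0.1, -1.2, 1.1]
opening: 0.0664
grasp_force: 0.0
```

step_arm(plan=[[[0,0,0,0,0,0],[0,0,0,0,0,0],[0,0,0,0,0,0],[0,0,0,0,0,0],[0,0,0,0,0,0]]], fingers=0, newtons=70)

```text
t: 46.32
tcp_pos: [0.4325, -0.3155, 0.0358]
ee_rot: [-0.024, 1.0, -0.001, 0.001]
ft_force: [0.1, -0.2, 5.5]
opening: 0.0474
grasp_force: 70.8
```

step_arm(plan=[[[0,0,-0.1,0,0,0],[0,0,-0.25,0,0,0],[0,0,-0.45,0,0,0],[0,0,-0.6,0,0,0],[-0.03,0.25,-0.6,0,0,0.01],[-0.05,0.5,-0.6,0,0,0.02],[-0.07,0.75,-0.6,0,0,0.03],[-0.1,1,-0.6,0,0,0.044],[-0.1,1,-0.6,0,0,0.044],[-0.1,1,-0.6,0,0,0.044]]])

```text
t: 47.58
tcp_pos: [0.4395, -0.1644, 0.1246]
ee_rot: [0.044, 0.999, -0.001, 0.001]
ft_force: [-0.1, -0.2, -0.2]
opening: 0.0477
grasp_force: 72.0
```

```bash
python3 - <<'E'
from h import *
go([.4714-.0149-.0009,.2634+.0013-.010,.1235],84.9)
E
```

```text
t 47.58 tcp [ 0.4395 -0.1644  0.1246] yaw 84.9 tilt [-0.001 -0.001 -1.   ] F [-0.1 -0.2 -0.2] op 0.0477 grip 72.0
shares [0.141 2.793 0.004] turn -0.0
```

step_arm(plan=[[[0.02,0.4,0,0,0,0],[0.03,0.7,0,0,0,0],[0.047,0.95,0,0,0,0],[0.047,0.95,0,0,0,0]]])

```text
t: 48.08
tcp_pos: [0.4451, -0.0205, 0.1241]
ee_rot: [0.044, 0.999, -0.0, 0.0]
ft_force: [0.1, -0.5, -0.6]
opening: 0.0474
grasp_force: 72.2
```

step_arm(plan=[[[0.02,0.4,0,0,0,0],[0.03,0.7,0,0,0,0],[0.047,0.95,0,0,0,0],[0.047,0.95,0,0,0,0]]])

```text
t: 48.58
tcp_pos: [0.4516, 0.1216, 0.1242]
ee_rot: [0.044, 0.999, -0.0, 0.0]
ft_force: [-0.0, -0.1, -1.3]
opening: 0.0475
grasp_force: 72.3
```

step_arm(plan=[[[0.02,0.4,0,0,0,0],[0.03,0.7,0,0,0,0],[0.047,0.893,0,0,0,0],[0.047,0.893,0,0,0,0],[0.047,0.893,0.2,0,0,0],[0.047,0.893,0.38,0,0,0],[0.047,0.893,0.5,0,0,0],[0.047,0.893,0.56,0,0,0],[0.047,0.893,0.592,0,0,0],[0.047,0.893,0.592,0,0,0],[0.047,0.893,0.592,0,0,0]]])

```text
t: 49.95
tcp_pos: [0.4566, 0.2556, 0.0361]
ee_rot: [0.045, 0.999, 0.0, 0.001]
ft_force: [-0.7, -0.6, 2.6]
opening: 0.0473
grasp_force: 72.5
```

```bash
python3 - <<'E'
from h import *
go([.45,.25,.0358],84.9); print(bed(status.get_obs()["tcp_pos"]), bed([.4626,.1724]),bed([.4634,.1803]))
E
```

```text
t 49.95 tcp [0.4566 0.2556 0.0361] yaw 84.87 tilt [-0.002  0.001 -1.   ] F [-0.7 -0.6  2.6] op 0.0473 grip 72.5
shares [ 0.041 -0.041  0.002] turn -0.0002
[-0.02995625  0.04436757] [-0.01659435 -0.03792529] [-0.01649979 -0.02998545]
```

Same forward and left push as before.

step_arm(plan=[[[-0.04,0,0,0,0,0],[-0.06,0,0,0,0,0],[-0.075,0,0,0,0,0],[-0.085,0,0,0,0,0],[-0.095,0,0,0,0,0],[-0.105,0,0,0,0,0],[-0.105,0,0,0,0,0]]])

```text
t: 50.82
tcp_pos: [0.4698, 0.2544, 0.0357]
ee_rot: [0.045, 0.999, 0.0, -0.002]
ft_force: [-8.0, 0.1, 12.2]
opening: 0.0473
grasp_force: 73.2
```

step_arm(plan=[[[0.01,0.02,0,0,0,0],[0.01,0.04,0,0,0,0],[0.01,0.05,0,0,0,0],[0.01,0.06,0,0,0,0],[0.01,0.07,0,0,0,0],[0.01,0.08,0,0,0,0],[0.01,0.085,0,0,0,0],[0.01,0.085,0,0,0,0]]])

```text
t: 51.82
tcp_pos: [0.4706, 0.2619, 0.0357]
ee_rot: [0.045, 0.999, -0.004, -0.001]
ft_force: [-5.3, -17.1, 13.3]
opening: 0.0474
grasp_force: 73.4
```

step_arm(plan=[[[0,0,0,0,0,0],[0,0,0,0,0,0],[0,0,0,0,0,0],[0.02,-0.02,0,0,0,0],[0.02,-0.02,-0.3,0,0,0],[0.02,-0.02,-0.7,0,0,0],[0.02,-0.02,-1,0,0,0],[0.02,-0.02,-1,0,0,0],[0.02,-0.02,-1,0,0,0]]], fingers=0.7)

```text
t: 52.95
tcp_pos: [0.4669, 0.2638, 0.1844]
ee_rot: [0.045, 0.999, -0.0, -0.001]
ft_force: [-0.3, -0.2, -0.2]
opening: 0.0595
grasp_force: 0.0
```

```bash
python3 - <<'E'
from h import *
c=cams.camera("wrist");cv2.imwrite("pics/w13.png",c["pixels"]);plate(c)
go([.558,.253,.05],84.9)
E
```

```text
bed [-0.03146047  0.07682418] end [0.45799332 0.26262233] yaws [-6.87617185 -5.97281011] y at end 0.23730217965581865 0.2880166940302475 w 0.05071451437442884
t 53.0 tcp [0.4664 0.2636 0.1834] yaw 84.87 tilt [ 0.003 -0.001 -1.   ] F [-0.   0.6  0. ] op 0.0601 grip 0.0
shares [-0.617 -0.014  0.888] turn -0.0002
```

step_arm(plan=[[[-0.3,-0.02,0,0,0,0],[-0.61,-0.02,0,0,0,0],[-0.61,-0.02,0.3,0,0,0],[-0.61,-0.02,0.6,0,0,0],[-0.61,-0.02,0.76,0,0,0],[-0.61,-0.02,0.85,0,0,0],[-0.61,-0.02,0.89,0,0,0],[-0.61,-0.02,0.89,0,0,0],[-0.61,-0.02,0.89,0,0,0]]], fingers=0)

```text
t: 54.12
tcp_pos: [0.5555, 0.2519, 0.054]
ee_rot: [0.044, 0.999, -0.002, -0.004]
ft_force: [-14.0, -5.5, 20.9]
opening: -0.0001
grasp_force: 10.5
```

step_arm(plan=[[[0,0.015,0,0,0,0],[0,0.03,0,0,0,0],[-0.01,0.045,0,0,0,0],[-0.025,0.06,0,0,0,0],[-0.03,0.07,0,0,0,0],[-0.03,0.07,0,0,0,0]]])

```text
t: 54.88
tcp_pos: [0.5611, 0.2571, 0.054]
ee_rot: [0.044, 0.999, -0.006, -0.004]
ft_force: [-13.8, -16.9, 24.5]
opening: 0.0001
grasp_force: 12.0
```

step_arm(plan=[[[0,0,-0.04,0,0,0],[0,0,-0.2,0,0,0],[0,0,-0.6,0,0,0],[0.5,0,-0.8,0,0,0],[0.7,0,-0.8,0,0,0],[0.7,0,-0.8,0,0,0]]], fingers=0.7)

```text
t: 55.62
tcp_pos: [0.4564, 0.2729, 0.1717]
ee_rot: [0.043, 0.999, 0.0, -0.001]
ft_force: [-0.0, -0.4, -1.3]
opening: 0.0596
grasp_force: 0.0
```

```bash
python3 - <<'E'
from h import *
c=cams.camera("wrist");cv2.imwrite("pics/w14.png",c["pixels"]);plate(c)
g=c["pixels"].min(2)
for r in (240,262,285,300,320,335): print(r,g[r,310:360:2].tolist())
print(carriers(cams.camera("top")))
go([.4568,.1,.18],84.9)
E
```

```text
bed [-0.03153342  0.07626276] end [0.45787075 0.26200218] yaws [-7.49928539 -4.92416306] y at end 0.23820547906195666 0.2874639851562772 w 0.04925850609432053
240 [242, 245, 243, 245, 245, 244, 245, 245, 244, 246, 244, 245, 240, 243, 226, 83, 104, 113, 108, 109, 112, 148, 146, 146, 147]
262 [246, 246, 245, 245, 244, 245, 245, 241, 243, 246, 247, 242, 241, 240, 212, 239, 237, 234, 236, 207, 143, 142, 144, 136, 140]
285 [42, 38, 41, 43, 36, 34, 41, 39, 49, 39, 69, 227, 241, 197, 227, 236, 229, 234, 225, 154, 139, 139, 141, 140, 140]
300 [43, 39, 42, 35, 44, 39, 43, 47, 39, 39, 128, 242, 241, 178, 234, 231, 230, 231, 199, 138, 137, 139, 138, 138, 140]
320 [242, 243, 240, 238, 242, 242, 242, 241, 238, 235, 233, 237, 189, 195, 233, 228, 229, 226, 147, 133, 134, 139, 138, 139, 135]
335 [241, 240, 239, 240, 241, 242, 240, 240, 234, 232, 232, 232, 159, 221, 231, 226, 231, 194, 130, 129, 133, 132, 134, 135, 132]
[[ 0.53819162  0.09402314  0.19349051  0.06314748 -3.86276245]
 [ 0.54541665  0.17744231  0.19225432  0.06372151 -4.91536713]
 [ 0.57115567  0.25184095  0.1514041   0.06226109  0.86885571]]
t 55.73 tcp [0.4597 0.2726 0.1717] yaw 84.91 tilt [-0.001  0.    -1.   ] F [-0.3  0.8  0.2] op 0.0596 grip 0.0
shares [-0.083 -1.148 -0.056] turn 0.0
```

The third carrier's seam dip deepens toward the far end (212→159), meaning a sub-millimetre gap there. I'll nudge it left with the tip on the far part of the pad.

```bash
python3 - <<'E'
from h import *
go([.5722,.249,.0505],84.9)
E
```

```text
t 55.73 tcp [0.4597 0.2726 0.1717] yaw 84.91 tilt [-0.001  0.    -1.   ] F [-0.3  0.8  0.2] op 0.0596 grip 0.0
shares [-0.76  -0.091  0.809] turn 0.0
```

step_arm(plan=[[[-0.4,-0.09,0,0,0,0],[-0.76,-0.09,0,0,0,0],[-0.76,-0.09,0.3,0,0,0],[-0.76,-0.09,0.6,0,0,0],[-0.76,-0.09,0.75,0,0,0],[-0.76,-0.09,0.79,0,0,0],[-0.76,-0.09,0.81,0,0,0],[-0.76,-0.09,0.81,0,0,0],[-0.76,-0.09,0.81,0,0,0]]], fingers=0)

```text
t: 56.85
tcp_pos: [0.5715, 0.2474, 0.054]
ee_rot: [0.045, 0.999, -0.001, -0.002]
ft_force: [-16.4, -5.9, 28.4]
opening: 0.0003
grasp_force: 13.9
```

step_arm(plan=[[[0,0.02,0,0,0,0],[0,0.04,0,0,0,0],[0,0.06,0,0,0,0],[0,0.08,0,0,0,0],[-0.015,0.08,0,0,0,0],[-0.015,0.08,0,0,0,0]]])

```text
t: 57.6
tcp_pos: [0.574, 0.2519, 0.0539]
ee_rot: [0.045, 0.999, -0.008, -0.004]
ft_force: [-18.9, -24.0, 35.0]
opening: 0.0
grasp_force: 17.2
```

step_arm(plan=[[[0,0.02,0,0,0,0],[0,0.03,0,0,0,0],[0,0.03,0,0,0,0]]])

```text
t: 57.98
tcp_pos: [0.5766, 0.2559, 0.0539]
ee_rot: [0.045, 0.999, -0.008, -0.002]
ft_force: [-12.5, -24.7, 30.6]
opening: -0.0002
grasp_force: 15.0
```

step_arm(plan=[[[0,0,-0.04,0,0,0],[0,0,-0.2,0,0,0],[0,0,-0.6,0,0,0],[0.5,-0.1,-0.8,0,0,0],[0.78,-0.1,-0.8,0,0,0],[0.78,-0.1,-0.8,0,0,0]]], fingers=0.7)

```text
t: 58.72
tcp_pos: [0.4536, 0.2602, 0.1687]
ee_rot: [0.044, 0.999, -0.0, -0.002]
ft_force: [0.5, 0.6, -0.4]
opening: 0.0596
grasp_force: 0.0
```

```bash
python3 - <<'E'
from h import *
c=cams.camera("wrist");cv2.imwrite("pics/w15.png",c["pixels"]);plate(c)
g=c["pixels"].min(2)
for r in (240,262,285,300,320,335): print(r,g[r,310:360:2].tolist())
go([.4568,.1,.18],84.9)
E
```

```text
bed [-0.03076472  0.07603077] end [0.45861577 0.262125  ] yaws [-5.72362527 -5.03463375] y at end 0.2367264754795748 0.28716458226714603 w 0.05043810678757124
240 [245, 243, 243, 244, 243, 243, 244, 244, 244, 244, 243, 244, 244, 243, 244, 244, 243, 243, 241, 237, 239, 231, 144, 151, 147]
262 [242, 240, 241, 243, 243, 242, 241, 240, 242, 240, 240, 240, 241, 242, 236, 239, 241, 243, 239, 237, 241, 201, 237, 234, 232]
285 [46, 36, 44, 46, 38, 46, 44, 37, 31, 40, 44, 40, 31, 45, 46, 44, 40, 102, 241, 241, 187, 229, 233, 229, 232]
300 [36, 33, 40, 44, 43, 42, 38, 44, 38, 40, 38, 42, 44, 40, 41, 38, 35, 126, 239, 209, 191, 233, 230, 228, 227]
320 [234, 231, 230, 229, 234, 234, 233, 235, 235, 232, 233, 235, 235, 231, 232, 233, 233, 231, 231, 160, 227, 229, 226, 228, 173]
335 [238, 239, 239, 238, 238, 241, 241, 239, 239, 239, 240, 244, 241, 241, 237, 233, 229, 232, 215, 214, 229, 226, 227, 202, 127]
t 58.77 tcp [0.4567 0.2605 0.1695] yaw 84.92 tilt [ 0. -0. -1.] F [-0.3 -0.8  0.5] op 0.0597 grip 0.0
shares [-0.096 -1.066 -0.07 ] turn 0.0001
```

step_arm(plan=[[[-0.03,-0.5,0,0,0,0],[-0.03,-1,0,0,0,0],[-0.03,-1,0,0,0,0],[-0.03,-1,0,0,0,0],[-0.03,-1,0,0,0,0]]])

```text
t: 59.4
tcp_pos: [0.4502, 0.1108, 0.1702]
ee_rot: [0.045, 0.999, 0.0, 0.0]
ft_force: [1.0, 0.2, -0.3]
opening: 0.0598
grasp_force: 0.0
```

```bash
python3 - <<'E'
from h import *
c=cams.camera("wrist");cv2.imwrite("pics/w16.png",c["pixels"]);plate(c)
g=c["pixels"].min(2)
for r in (240,262,285,300,320,335): print(r,g[r,310:360].tolist())
go([.64,.19,.2],-5.1)
E
```

```text
bed [-0.03275565 -0.08786385] end [0.44206343 0.09809161] yaws [-5.56619957 -4.30424292] y at end 0.07395442179925044 0.1240957869186061 w 0.05014136511935566
240 [243, 244, 242, 244, 244, 245, 244, 242, 244, 243, 243, 243, 243, 243, 241, 242, 244, 242, 243, 243, 243, 240, 238, 240, 242, 238, 204, 221, 239, 242, 241, 239, 235, 237, 235, 240, 236, 202, 162, 145, 144, 147, 148, 145, 146, 151, 144, 145, 142, 144]
262 [37, 34, 40, 44, 39, 40, 41, 34, 40, 36, 39, 39, 35, 39, 45, 34, 38, 38, 37, 55, 135, 226, 240, 242, 234, 219, 212, 227, 236, 239, 238, 234, 232, 234, 234, 234, 226, 160, 141, 143, 142, 139, 144, 144, 145, 142, 139, 139, 138, 140]
285 [42, 43, 43, 43, 42, 31, 39, 41, 42, 38, 41, 35, 40, 43, 47, 40, 42, 45, 55, 118, 197, 234, 239, 237, 212, 176, 223, 234, 234, 234, 228, 229, 234, 232, 231, 207, 167, 141, 134, 143, 136, 139, 138, 137, 139, 138, 142, 136, 137, 139]
300 [43, 38, 37, 41, 38, 42, 44, 38, 38, 45, 42, 49, 40, 37, 41, 37, 40, 34, 67, 162, 236, 240, 237, 238, 214, 186, 226, 232, 232, 227, 226, 229, 230, 230, 229, 174, 137, 133, 134, 135, 136, 136, 136, 136, 136, 136, 135, 135, 135, 134]
320 [241, 241, 242, 239, 239, 241, 239, 241, 242, 243, 241, 241, 241, 240, 241, 237, 235, 234, 233, 229, 231, 233, 229, 182, 175, 209, 230, 232, 230, 225, 227, 230, 228, 207, 149, 131, 137, 132, 138, 136, 135, 131, 135, 135, 132, 133, 136, 130, 134, 136]
335 [233, 232, 234, 231, 232, 231, 232, 234, 235, 234, 234, 233, 234, 232, 235, 230, 232, 228, 230, 225, 228, 234, 228, 174, 198, 228, 229, 229, 229, 227, 225, 228, 224, 177, 134, 131, 132, 131, 135, 131, 132, 133, 136, 139, 134, 133, 132, 136, 131, 128]
t 59.45 tcp [0.4498 0.1112 0.1701] yaw 84.88 tilt [-0.001  0.001 -1.   ] F [0.4 0.5 0.7] op 0.0598 grip 0.0
shares [-1.216  0.637 -0.198] turn 0.4999
```

All three carriers sit at consistent end positions (bed x −28.5 to −30.5 mm), each against its own stop, and the warmer is empty. Now for the bar.

step_arm(plan=[[[0,0,-0.33,0,0,0.05],[-0.4,0.2,-0.33,0,0,0.5],[-0.72,0.386,-0.33,0,0,0.5],[-0.72,0.386,-0.33,0,0,0.5],[-0.72,0.386,-0.33,0,0,0.5],[-0.72,0.386,-0.33,0,0,0.5],[-0.72,0.386,-0.33,0,0,0.5],[-0.72,0.386,-0.33,0,0,0.5],[-0.72,0.386,-0.33,0,0,0.5],[-0.72,0.386,-0.33,0,0,0.5],[-0.72,0.386,-0.33,0,0,0.5]]], fingers=0.4, newtons=25)

```text
t: 60.82
tcp_pos: [0.5615, 0.1593, 0.2194]
ee_rot: [0.737, 0.676, -0.0, -0.0]
ft_force: [-0.2, 0.1, -0.6]
opening: 0.0343
grasp_force: 0.0
```

step_arm(plan=[[[0.387,0.72,0,0,0,0],[0.387,0.72,0,0,0,0],[0.387,0.72,0,0,0,0],[0.387,0.72,0,0,0,0],[0.387,0.72,0,0,0,0]]])

```text
t: 61.45
tcp_pos: [0.6734, 0.2064, 0.2207]
ee_rot: [0.738, 0.675, 0.0, 0.0]
ft_force: [-0.2, -0.4, -0.0]
opening: 0.0343
grasp_force: 0.0
```

```bash
python3 - <<'E'
from h import *
go([.6752,.2075,.1135],-5.1)
c=cams.camera("wrist");cv2.imwrite("pics/w17.png",c["pixels"])
print(np.round(proj(c,[[.6752,.2075,.13]],True)))
E
```

```text
t 61.45 tcp [0.6734 0.2064 0.2207] yaw -5.13 tilt [ 0.     0.001 -1.   ] F [-0.2 -0.4 -0. ] op 0.0343 grip 0.0
shares [0.008 0.011 0.714] turn -0.0001
[[325. 201.]]
```

View pics/w17.png

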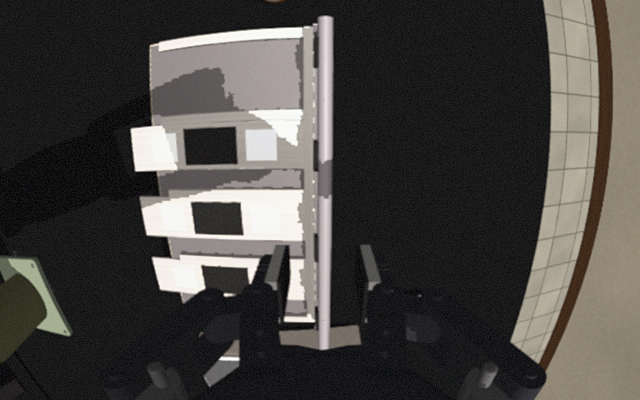

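The wrist view shows the rod upright at column 325 between the open fingers, with the three carriers reaching the back stop at column ~305. Pinch it and swing it down.

step_arm(plan=[[[0.008,0.011,0.3,0,0,0],[0.008,0.011,0.55,0,0,0],[0.008,0.011,0.714,0,0,0],[0.008,0.011,0.714,0,0,0],[0.008,0.011,0.714,0,0,0]]])

```text
t: 62.12
tcp_pos: [0.6767, 0.2077, 0.1149]
ee_rot: [0.738, 0.675, 0.001, 0.001]
ft_force: [1.0, -1.0, 0.3]
opening: 0.0345
grasp_force: 0.0
```

step_arm(plan=[[[0,0,0,0,0,0],[0,0,0,0,0,0],[0,0,0,0,0,0],[0,0,0,0,0,0]]], fingers=0, newtons=25)

```text
t: 62.62
tcp_pos: [0.6769, 0.208, 0.1151]
ee_rot: [0.738, 0.675, 0.001, 0.001]
ft_force: [-2.0, 0.4, 6.4]
opening: 0.0105
grasp_force: 25.2
```

step_arm(plan=[[[0,-0.058,0.002,0,0,0],[0,-0.116,0.013,0,0,0],[0,-0.171,0.033,0,0,0],[0,-0.222,0.062,0,0,0],[0,-0.268,0.098,0,0,0],[0,-0.308,0.141,0,0,0],[0,-0.34,0.19,0,0,0],[0,-0.364,0.244,0,0,0],[0,-0.379,0.3,0,0,0],[0,-0.384,0.344,0,0,0],[0,-0.385,0.366,0,0,0],[0,-0.385,0.366,0,0,0]]])

```text
t: 64.12
tcp_pos: [0.616, 0.2136, 0.0574]
ee_rot: [0.738, 0.675, -0.002, -0.002]
ft_force: [-4.7, 1.7, 4.0]
opening: 0.0106
grasp_force: 29.7
```

step_arm(plan=[[[0,0,0,0,0,0],[0,0,0,0,0,0],[0,0,-0.35,0,0,0],[0,0,-0.35,0,0,0],[0,0,-0.35,0,0,0]]], fingers=0.3)

```text
t: 64.75
tcp_pos: [0.6188, 0.2128, 0.1106]
ee_rot: [0.738, 0.675, 0.0, 0.0]
ft_force: [-0.4, 0.1, -0.1]
opening: 0.0256
grasp_force: 0.0
```

step_arm(plan=[[[0,0,0,0,0,0],[0,0,0,0,0,0],[0,0,0,0,0,0],[0,0,0.15,0,0,0],[0,0,0.22,0,0,0],[0,0,0.25,0,0,0],[0,0,0.27,0,0,0],[0,0,0.27,0,0,0],[0,0,0.27,0,0,0]]], fingers=0)

```text
t: 65.88
tcp_pos: [0.6191, 0.213, 0.0701]
ee_rot: [0.738, 0.675, 0.001, 0.0]
ft_force: [0.2, -0.4, -0.0]
opening: 0.0
grasp_force: 0.4
```

step_arm(plan=[[[0,0,0.015,0,0,0],[0,0,0.03,0,0,0],[0,0,0.03,0,0,0]]])

```text
t: 66.25
tcp_pos: [0.6193, 0.2131, 0.0697]
ee_rot: [0.738, 0.675, 0.001, 0.001]
ft_force: [-7.0, -2.8, 18.2]
opening: 0.0
grasp_force: 9.2
```

step_arm(plan=[[[0,0,-0.3,0,0,0],[0,0,-0.7,0,0,0],[0,0,-1,0,0,0],[0,0,-1,0,0,0],[0,0,-1,0,0,0]]])

```text
t: 66.88
tcp_pos: [0.6181, 0.2128, 0.2146]
ee_rot: [0.738, 0.675, -0.0, -0.0]
ft_force: [-0.1, 0.4, 0.1]
opening: -0.0001
grasp_force: 0.0
```

step_arm(plan=[[[-0.4,-0.4,0,0,0,0],[-0.8,-0.8,0,0,0,0],[-1,-1,0,0,0,0],[-1,-1,0,0,0,0],[-1,-1,0,0,0,0]]])

```text
t: 67.5
tcp_pos: [0.4531, 0.0762, 0.213]
ee_rot: [0.739, 0.674, -0.001, -0.001]
ft_force: [0.0, 0.4, -0.1]
opening: 0.0001
grasp_force: 0.0
```

```bash
python3 - <<'E'
from h import *
s=cams.camera("scene")["pixels"][110:330,160:480];t=cams.camera("top")["pixels"][120:240,190:330]
a=cv2.resize(s,(480,330),interpolation=cv2.INTER_CUBIC);b=cv2.resize(t,(320,330*1),interpolation=cv2.INTER_CUBIC)
cv2.imwrite("pics/fin.png",np.hstack([a,b]));print(status.get_obs()["t"])
E
```

```text
67.6
```

View pics/fin.png

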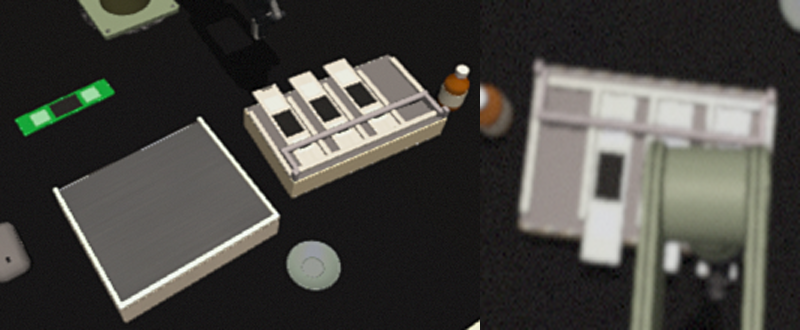

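The final picture shows all three carriers home in bays 1–3, the bar down over them at crop (370,130), the warmer empty, and the dish, bottle and mouse where they were.

```bash
python3 -c "
from rig import order
print(order.close_job())"
```

```text
the job is handed in; nothing more can be done
None
```

I put the three carriers that were present home in bays 1 to 3, swung the bar right down over them, and handed the job in at about 68 s, with the dish, bottle and mouse left where they were.

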